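Press the frit home in a gravity column

ROBOT

A 7-joint arm with a two-finger parallel gripper is mounted at the origin on the work surface. World frame = base frame: x ahead of the robot, y to its left, z up, the work surface at z = 0. Lengths are in m, angles in rad, forces in N, time in s.
With the tool pointing down it reaches from about 0.35 to 0.775 m from the base axis. Payload 3.1 kg.
Tool frame: the origin (TCP) lies on the centre line of the jaws, within the pads' length; the fingertips stand 22 mm ahead of it and the grasp point (between the pads) lies 3 mm ahead of it; z points along the fingers, y is the direction in which the jaws open and shut (so a half turn about z gives the same grasp; the last joint's range is limited). The gripper opens to 85 mm and grips with 20 to 120 N. Pads are 22 mm wide; open, the fingers measure 114 mm over their backs; the gripper's body (76 mm by 85 mm) begins 54 mm behind the grasp point. The pads swing forward as they close: fully open they stand 13 mm farther back than shut.
Start: joints at [1.108, 0.311, 0.014, 1.512, -0.004, 1.319, -0.027], TCP at [0.225, -0.502, 0.231] pointing down, gripper open.
Joint ranges: [-2.7, 2.7], [-0.3, 1.91], [-1.27, 1.3], [0.12, 2.57], [-1.44, 4.58], [0.2, 2.03], [-3.05, 3.05]. Speed limits (rad/s): [2.79, 2.79, 3.14, 3.14, 3.14, 3.14, 3.14].

INTERFACE

Orientations are given as a unit quaternion [x, y, z, w].
In Python, from plant import arm, get_image, find_in, mark_of gives the robot as it stands. The module is installed in compiled form; this text tells all that it offers.
- The arm moves only by the tool jog_arm, never from a script. Its arguments are lists of equal length, an entry for each row: "dp": the shift along the tool's x, y, z in cm, a list of three; "dr": the turn, a rotation vector about the tool's x, y, z in rad, a list of three; "grip": the opening in per cent of the stroke, from 0 (shut) to 100 (fully open). A call has 1 to 5 rows; each row shifts and turns the pose as measured when the row begins, along the tool's axes as they then stand; what a row does not reach is not made up. A row lasts 1/10 s, in which the tool goes at most 50 mm and 8.59 degrees, less where a joint would pass 70% of its speed; a pose out of reach is approached as far as the arm can. A call with a gripper value outside its range is refused whole. The fingers move at their own pace and stop on an object; "newtons" is the grip in N (left out, the last holds). Time passes only in rows, so rows that do not move let the fingers close. It gives the time, the measured TCP pose, the force and the opening at its end, in the units of the state.
- arm.state(): the state, without advancing time (a new reading comes with each control period).
- get_image(name): name is "side" or "top"; returns a dict with "pixels" (400x640x3 uint8, red, green, blue), "z_map" (400x640 float32, m along the optical axis (not along the pixel's ray), 0 where there is no reading), "fx", "fy", "cx", "cy" (pixels), "dist_coeffs" ([k1, k2, p1, p2, k3] as OpenCV has them; the pictures are not rectified), "R" (3x3) and "t" (3): a world point X has camera coordinates R X + t. Camera axes: x right, y down, z forward; pixel columns grow to the right and rows downward; lengths in m; the calibration is good to about 2 mm. A picture is of the moment at which its call begins.
- arm.close_job(): hands the job in, once; it reports no verdict.
Trained networks look in the newest picture that a camera, given by its name, has taken for a name from the list of things; names that differ only in an ending like _2 or _b are one class to them, and where a whole thing is asked for, a point or a joint stands for the part that bears it (a point fixed in the world has none). Each returns a list of dicts, best first, with "conf" (0 to 1); they miss things now and then, are a little off and sometimes report something else, mostly with a low value. They report only what shows in the picture. A call takes as long as a camera call. They do not tell look-alikes from the thing itself.
- find_in(label, camera): "pixel" ([row, column] in pixels, amid what is visible of it).
- mark_of(label, camera): "pixel" ([row, column] in pixels: a listed point, or the origin of a listed thing).
The state is a dict: "clock": time; "qpos": joint angles; "qd": joint speeds; "effort": joint torques, N m; "tool_pos": TCP position; "eef_rot": TCP orientation; "force": force on the tool from outside, world axes, zero at the start; "torque": the same for the moment, N m; "width": finger opening in m.
Only numpy, scipy, OpenCV 4.12 (cv2) and the standard library are available. Lean on these libraries where they do the work, as an engineer would, in place of code of your own. Each camera call takes 0.05 s, during which the arm holds its last target.

TASK

One of the three open columns in the yellow rack still has its dark grey frit stuck part-way down the barrel, well above the other two. Take the tamping rod from the beaker and push that frit down the barrel until you feel it stop firmly, fully home on the end piece, without forcing it. Then draw the rod out and put it back in the beaker, foot down as it was, leaving the beaker upright and everything else undisturbed.

Things in the scene. Friction and masses are not known exactly. Their poses are not given: they have to be found in the camera images.
- rod_handle (a point): Tamping rod, 200 mm long, 120 g: steel shaft 11 mm in diameter and 150 mm long with a bevelled foot, then a black ribbed handle 16 mm in diameter and 50 mm long. It leans in the beaker about 31 degrees from upright, its top over the rim on the robot's side; the lean varies 40 degrees either side. This point is mid-handle on the axis, 175 mm from the foot and 25 mm below the top; z points up along the rod from foot to top.
- rod_foot (a point): Centre of the flat lower end of the tamping rod, on its axis; z points up along the rod.
- beaker: Loose glass beaker, 220 g, outside diameter 70 mm, height 92 mm, wall 3 mm, floor 5 mm thick; holds nothing but the rod. Origin at the centre of its underside, z up. Its position and which side of the rack it stands on vary.
- rod: The same tamping rod; origin at its foot.
- rack: Yellow grid rack, 111 x 219 mm, 62 mm high, fixed to the bench; the three columns stand firm in it among loose capped tubes. Origin at the centre of its underside, z up, y along its long side. Position and yaw vary.
- column_a_mouth (a point): Centre of the open mouth, at the top of the rim, of the column to work on: clear plastic barrel, bore 14 mm, outside diameter 18.5 mm, flange 30 mm across at the rim, 105 mm tall, upright and held fast in the rack (rim 111 mm above the bench). It is the one whose dark grey frit is still high, its upper face 6 to 44 mm below the rim. z up. Which of the three columns' places it has varies.
- frit: The dark grey frit of that column: a disc 5 mm thick that fills the bore. Origin at the centre of its underside, z up; its upper face is 5 mm higher. It stays where it is left and drags with a steady 5 to 6 N when pushed down. At its stop the resistance rises sharply above that. A press of 10 to 20 N in all seats it; above 25 N on the frit or column something cracks.
- column_b_mouth (a point): Mouth (centre, at the rim) of another such column, whose frit is already home, 71 mm below the rim. Leave alone.
- column_c_mouth (a point): Mouth (centre, at the rim) of another such column, whose frit is already home, 76 mm below the rim. Leave alone.
- column_a: The same column as column_a_mouth; origin at the centre of its underside, 105 mm below the mouth. Its clear end piece, the stop of the frit, was pushed in from below by hand, so the place of the stop is not known beforehand: with the frit home its upper face is anywhere from 58 to 78 mm below the rim.
- column_b: Column of column_b_mouth.
- column_c: Column of column_c_mouth.
- tube_1: Capped culture tube standing loose in the rack, 18 mm in diameter, 92 mm tall, black cap 22 mm across; origin at its underside. tube_2 is 100 mm tall.
- tube_2: As tube_1, 100 mm tall.
- tube_3: As tube_1, blue cap.
- tube_4: As tube_1.
- frit_pot: White screw-top pot, 53 mm across, 38 mm high, loose on the bench; origin at its underside.
- flask: Conical glass flask, 82 mm across the base, 122 mm high, loose; origin at its underside.
- reagent: Amber glass jar, 52 mm across, 85 mm high, loose; origin at its underside.
Things that resemble listed ones, but are neither listed nor needed, are in the scene too. What is meant by the rod is not pink, and is the smaller of those in its own colour.

How it is judged:
By the outcome, as a careful person would: the job done as asked, in the order asked, and still so for the second after the job is handed in, with the robot touching nothing.
It also fails if it takes over 51 s, if anything falls off the work surface, if the arm or the gripper's body presses on something with over 40 N, if the wrist force passes 120 N, or if a joint passes its speed limit or range.

## Working session

There is one attempt and no reset: what is moved stays moved. The work goes in short steps, Python scripts to look and compute and a tool call to move; the robot and the scene stay as the last step left them, time stands still between calls to the robot, and variables do not carry over. Pictures are saved under pics/ and viewed, and the job is handed in when it is done.

Besides the shell and the picture viewer there is one more tool, called after "Call:" as name(argument=value, ...) on one line, values as JSON. jog_arm: Moves the arm, as the interface text tells. Its arguments: {"type":"object","properties":{"dp":{"type":"array","items":{"type":"array","items":{"type":"number"}}},"dr":{"type":"array","items":{"type":"array","items":{"type":"number"}}},"grip":{"type":"array","items":{"type":"number"}},"newtons":{"type":"number"}},"required":["dp","dr","grip"]}

```bash
mkdir -p pics; ls; cat > h.py <<'E'
import numpy as np, cv2
from plant import arm, get_image, find_in, mark_of
def save(im,name,crop=None,scale=1):
    p=im["pixels"][:,:,::-1]
    if crop: r0,r1,c0,c1=crop; p=p[r0:r1,c0:c1]
    if scale!=1: p=cv2.resize(p,None,fx=scale,fy=scale,interpolation=cv2.INTER_CUBIC)
    cv2.imwrite("pics/"+name+".png",p)
def K(im): return np.array([[im["fx"],0,im["cx"]],[0,im["fy"],im["cy"]],[0,0,1.]])
def ray(im,r,c):
    u=cv2.undistortPoints(np.array([[[c,r]]],float),K(im),np.array(im["dist_coeffs"],float))[0,0]
    R=np.array(im["R"]);t=np.array(im["t"])
    return -R.T@t, R.T@np.array([u[0],u[1],1.])
def at_z(im,r,c,z):
    o,d=ray(im,r,c); return o+d*(z-o[2])/d[2]
def depth(im,r,c,z=None):
    o,d=ray(im,r,c); 
    return o+d*(im["z_map"][int(round(r)),int(round(c))] if z is None else z)
def tri(im1,p1,im2,p2):
    o1,d1=ray(im1,*p1);o2,d2=ray(im2,*p2)
    A=np.stack([d1,-d2],1);s=np.linalg.lstsq(A,o2-o1,rcond=None)[0]
    a=o1+d1*s[0];b=o2+d2*s[1];return (a+b)/2,np.linalg.norm(a-b)
def proj(im,X):
    rv=cv2.Rodrigues(np.array(im["R"],float))[0]
    p=cv2.projectPoints(np.array(X,float).reshape(-1,3),rv,np.array(im["t"],float),K(im),np.array(im["dist_coeffs"],float))[0][:,0]
    return p[:,::-1]
def cloud(im):
    H,W=im["z_map"].shape
    cc,rr=np.meshgrid(np.arange(W),np.arange(H))
    u=cv2.undistortPoints(np.stack([cc,rr],-1).reshape(-1,1,2).astype(float),K(im),np.array(im["dist_coeffs"],float))[:,0]
    z=im["z_map"].reshape(-1,1)
    P=np.hstack([u*z,z])
    X=(P-np.array(im["t"]))@np.array(im["R"])
    X[z[:,0]==0]=np.nan
    return X.reshape(H,W,3)
E
python3 - <<'E'
from h import *
import pickle
print(arm.state())
for n in("side","top"):
    im=get_image(n); save(im,n+"0"); pickle.dump(im,open(n+"0.pkl","wb"))
    print(n,im["R"],im["t"],im["fx"],-np.array(im["R"]).T@np.array(im["t"]))
    for l in["rod_handle","rod_foot","beaker","rack","column_a_mouth","frit","tube_1","flask","reagent","frit_pot"]:
        print(l,[(np.round(d["pixel"],1).tolist(),round(d["conf"],2)) for d in mark_of(l,n)])
E
```

```text
pics
{'clock': 0.0, 'qpos': array([ 1.10829231,  0.31172747,  0.01397035,  1.51306341, -0.00439333,
        1.31917595, -0.02721884]), 'qd': array([-0.00043576,  0.00046477,  0.00018049,  0.00131188, -0.00051665,
        0.00083521, -0.00054428]), 'effort': array([ 3.92421034e-04, -3.79915595e+01,  1.46307573e-01, -2.30591351e+01,
        1.23060597e-02,  1.35513389e-02, -1.20231044e-05]), 'tool_pos': array([ 0.22439447, -0.50134721,  0.22961745]), 'eef_rot': array([ 9.77937986e-01,  2.08892132e-01, -2.91499575e-04, -1.13493083e-03]), 'force': array([-0.294903  ,  0.52384645,  0.5375882 ]), 'torque': array([-0.01131207, -0.0299029 ,  0.02108735]), 'width': 0.0856467667785768}
side [[-0.98342267 -0.1800001   0.02190485]
 [-0.11757885  0.5410489  -0.83273123]
 [ 0.13804011 -0.82150232 -0.55324396]] [0.54949205 0.16427013 1.19142437] 438.7029854530875 [0.39523328 0.98878833 0.78390466]
rod_handle [([143.9, 392.5], 0.75), ([195.3, 286.6], 0.56), ([170.4, 341.2], 0.55), ([168.9, 343.2], 0.46)]
rod_foot [([208.0, 236.9], 0.54), ([173.7, 403.5], 0.43), ([213.5, 310.5], 0.42)]
beaker [([206.
[... 311 characters left out ...]
252]
 [-0.98448764  0.02551715 -0.17358849]
 [ 0.17323668 -0.01542226 -0.98475947]] [-0.01228635  0.56745205  1.477952  ] 416.7238339391604 [ 0.3022724  -0.00396728  1.5540626 ]
rod_handle [([206.5, 355.4], 0.52), ([163.5, 364.0], 0.52), ([231.9, 318.2], 0.44)]
rod_foot [([190.8, 355.8], 0.66), ([130.7, 333.9], 0.61), ([263.9, 435.1], 0.59)]
beaker [([195.5, 353.1], 0.79)]
rack [([202.3, 263.6], 0.32)]
column_a_mouth [([206.9, 353.8], 0.54), ([189.3, 267.3], 0.48)]
frit [([189.4, 266.6], 0.45)]
tube_1 [([182.4, 273.5], 0.6), ([201.0, 262.3], 0.58), ([186.9, 300.3], 0.44), ([199.7, 288.9], 0.41)]
flask [([201.9, 427.6], 0.76)]
reagent [([215.4, 222.6], 0.53)]
frit_pot [([232.9, 319.9], 0.52)]
```

View pics/side0.png

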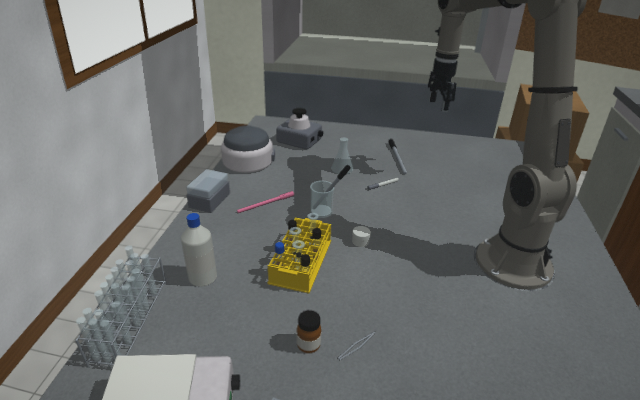

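View pics/top0.png

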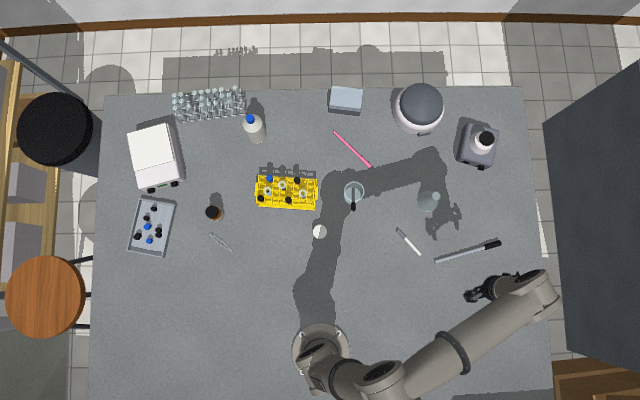

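```bash
python3 - <<'E'
from h import *
import pickle
s=pickle.load(open("side0.pkl","rb"));t=pickle.load(open("top0.pkl","rb"))
save(s,"s1",(130,320,230,430),4); save(t,"t1",(130,270,200,400),4)
E
```

```text
(no output)
```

View pics/s1.png

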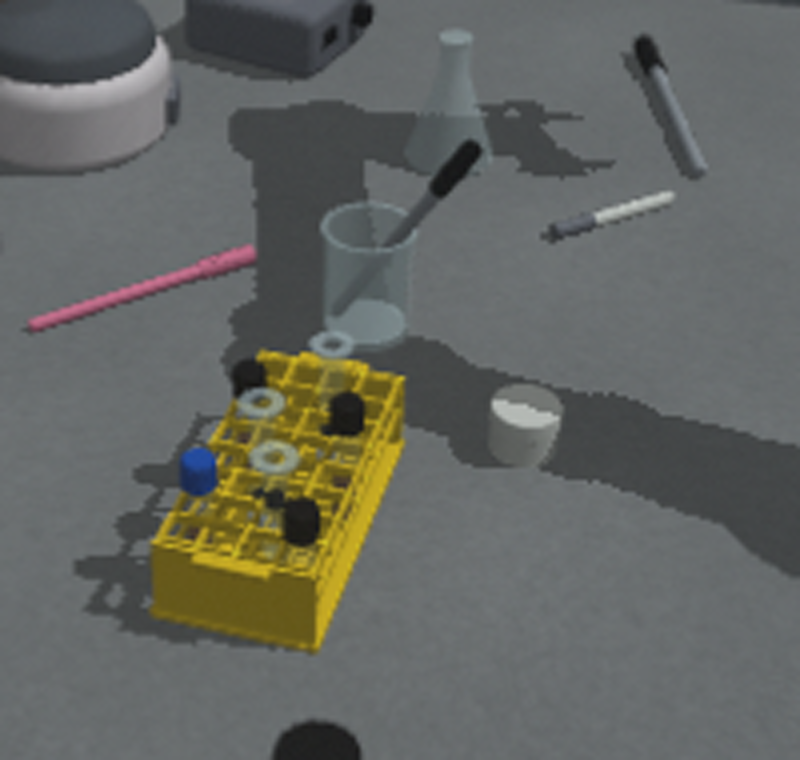

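View pics/t1.png

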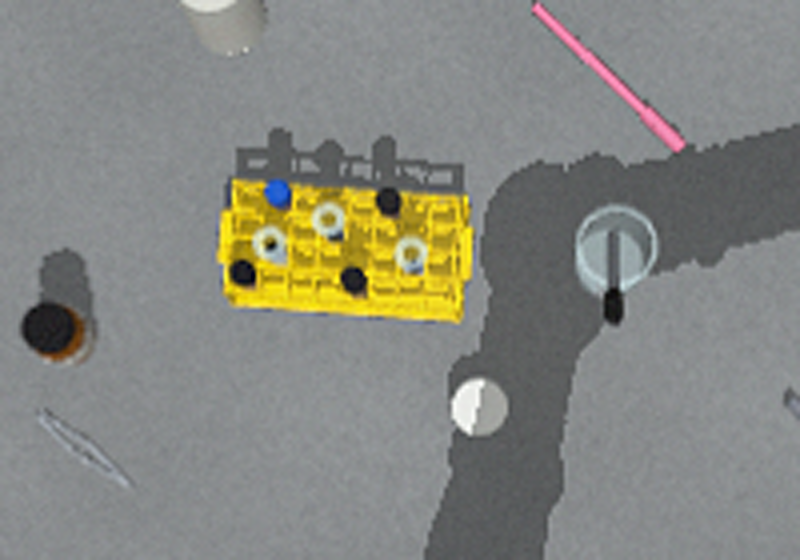

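The side view shows the rack around (255, 302) and the beaker at (207, 323). The rod's black handle top is at about (167, 348). The top view shows a dark frit high in the left column, mouth at about (190.5, 267). The other two open columns show no dark disc, so the left one is column_a.

```bash
python3 - <<'E'
from h import *
import pickle
s=pickle.load(open("side0.pkl","rb"));t=pickle.load(open("top0.pkl","rb"))
S0=(244.4,298.6);T0=(190.5,267.2)
print("mouth a side@z",at_z(s,*S0,.111),"top",at_z(t,*T0,.111),tri(s,S0,t,T0))
for S,T in [((231,295),(184.8,282)),((216.2,312.8),(193.7,302.6))]:
    print("other",at_z(s,*S,.111),at_z(t,*T,.111))
Xt=cloud(t);Xs=cloud(s)
for n,X,im in(("t",Xt,t),("s",Xs,s)):
    m=(X[...,2]>.105)&(X[...,2]<.118)&(np.abs(X[...,0]-.53)<.15)&(np.abs(X[...,1]-.12)<.15)
    pts=X[m]
    for c in (at_z(im,*(S0 if n=="s" else T0),.111),):
        q=pts[np.linalg.norm(pts[:,:2]-c[:2],axis=1)<.02]
        print(n,len(q),q.mean(0),q.min(0),q.max(0))
# handle: dark points z>0.1 near beaker
bt=at_z(t,193,354,.09);print("beaker",bt, at_z(s,206.4,323.4,0),at_z(t,191,354,.0))
for n,X,im in(("t",Xt,t),("s",Xs,s)):
    g=im["pixels"].max(2)
    m=(g<60)&(X[...,2]>.08)&(np.linalg.norm(X[...,:2]-bt[:2],axis=-1)<.15)
    p=X[m]; rr,cc=np.where(m);print(n,len(p))
    for k in range(len(p)):print(rr[k],cc[k],np.round(p[k],3),g[rr[k],cc[k]])
E
```

```text
mouth a side@z [0.56828293 0.17793561 0.111     ] top [0.57106659 0.17132128 0.111     ] (array([0.5707684 , 0.17182627, 0.1061034 ]), np.float64(0.002382908970123539))
other [0.58838139 0.12752225 0.111     ] [0.59015813 0.1189898  0.111     ]
other [0.55628086 0.05466426 0.111     ] [0.55640313 0.04693879 0.111     ]
t 45 [0.5712377  0.17252711 0.11009496] [0.55831036 0.1578266  0.1052139 ] [0.58481001 0.18654282 0.11540741]
s 79 [0.5705258  0.17485125 0.10926469] [0.55589114 0.15921177 0.1052925 ] [0.58570153 0.19066843 0.11186964]
beaker [ 0.55788215 -0.13581812  0.09      ] [ 0.55967052 -0.15961367  0.        ] [ 0.58129774 -0.14423595  0.        ]
t 37
202 352 [ 0.517 -0.123  0.145] 43
202 353 [ 0.517 -0.126  0.148] 20
202 354 [ 0.518 -0.13   0.14 ] 47
203 351 [ 0.515 -0.12   0.14 ] 46
203 352 [ 0.512 -0.122  0.154] 19
203 353 [ 0.512 -0.125  0.153] 17
203 354 [ 0.513 -0.129  0.148] 23
204 351 [ 0.509 -0.118  0.153] 29
204 352 [ 0.508 -0.121  0.157] 18
204 353 [ 0.508 -0.125  0.157] 22
204 354 [ 0.508 -0.128  0.157] 31
205 351 [ 0.505 -0.118  0.156] 32
205 352 [ 0.503 -0.12   0
[... 2985 characters left out ...]
08 -0.116  0.146] 27
175 341 [ 0.506 -0.119  0.146] 24
175 342 [ 0.502 -0.116  0.147] 26
175 343 [ 0.5   -0.117  0.147] 25
175 344 [ 0.497 -0.116  0.148] 57
176 338 [ 0.514 -0.118  0.141] 30
176 339 [ 0.511 -0.119  0.141] 26
176 340 [ 0.508 -0.117  0.142] 27
176 341 [ 0.505 -0.114  0.145] 27
176 342 [ 0.503 -0.124  0.139] 27
176 343 [ 0.5   -0.124  0.14 ] 54
177 338 [ 0.514 -0.117  0.139] 31
177 339 [ 0.511 -0.118  0.138] 26
177 340 [ 0.508 -0.119  0.138] 25
177 341 [ 0.505 -0.12   0.138] 27
177 342 [ 0.503 -0.121  0.138] 39
178 338 [ 0.514 -0.118  0.135] 44
178 339 [ 0.511 -0.115  0.137] 27
178 340 [ 0.508 -0.117  0.136] 25
178 341 [ 0.506 -0.123  0.133] 38
179 339 [ 0.511 -0.121  0.13 ] 57
```

```bash
cat > rod.py <<'E'
from h import *
from scipy.optimize import least_squares
from scipy.spatial.transform import Rotation as Ro
def handle_mask(im,c,rad=.12,thr=62,zmin=.08):
    X=cloud(im); g=im["pixels"].max(2)
    m=((g<thr)&(X[...,2]>zmin)&(np.linalg.norm(X[...,:2]-np.array(c)[:2],axis=-1)<rad)).astype(np.uint8)
    n,l,st,_=cv2.connectedComponentsWithStats(m,connectivity=8)
    return l==1+np.argmax(st[1:,4])
def line(m):
    rr,cc=np.where(m);P=np.stack([rr,cc],1).astype(float);c=P.mean(0)
    d=np.linalg.svd(P-c,full_matrices=False)[2][0];return c,d
E
python3 - <<'E'
from rod import *
import pickle
s=pickle.load(open("side0.pkl","rb"));t=pickle.load(open("top0.pkl","rb"))
c=[.5,-.12]
L=[]
for im in(s,t):
    m=handle_mask(im,c);cc,d=line(m);L.append((cc,d));print(m.sum(),cc,d)
mid,e=tri(s,L[0][0],t,L[1][0]);print("mid",mid,e)
N=[]
for im,(cc,d) in zip((s,t),L):
    a=ray(im,*(cc-5*d))[1];b=ray(im,*(cc+5*d))[1];n=np.cross(a,b);N.append(n/np.linalg.norm(n))
dr=np.cross(*N);dr/=np.linalg.norm(dr);dr*=np.sign(dr[2]);print("dir",dr,"lean",np.degrees(np.arccos(dr[2])))
top=mid+.025*dr;foot=mid-.175*dr;print("top",top,"foot",foot)
# reproj line in both images
for n,im in(("s",s),("t",t)):
    p=im["pixels"][:,:,::-1].copy();q=proj(im,[top,mid,mid-.025*dr,foot]);print(n,q.round(1).tolist())
    r0,c0=int(q[0,0])-40,int(q[0,1])-60
    z=cv2.resize(p[r0:r0+80,c0:c0+120],None,fx=6,fy=6,interpolation=cv2.INTER_NEAREST)
    for a in q: cv2.circle(z,(int((a[1]-c0+.5)*6),int((a[0]-r0+.5)*6)),4,(0,0,255),1)
    cv2.imwrite(f"pics/fit_{n}.png",z)
E
```

```text
84 [171.67857143 343.45238095] [ 0.78026036 -0.62545485]
38 [206.05263158 352.84210526] [0.99960221 0.02820321]
mid [ 0.50071537 -0.12427249  0.15431725] 0.002076588984796769
dir [-0.49486232  0.07874309  0.86539633] lean 30.072007895224655
top [ 0.48834381 -0.12230391  0.17595216] foot [ 0.58731627 -0.13805253  0.00287289]
s [[165.9, 347.7], [171.6, 343.1], [177.2, 338.6], [208.4, 313.7]]
t [[209.1, 352.9], [206.4, 352.9], [203.7, 352.8], [189.3, 352.4]]
```

View pics/fit_s.png

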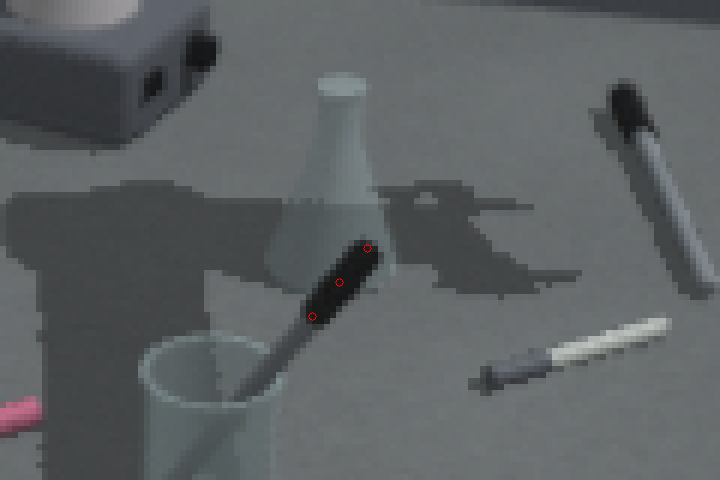

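View pics/fit_t.png

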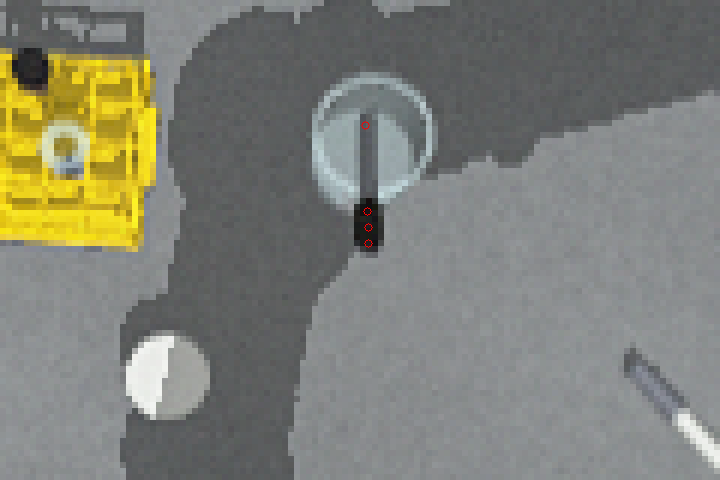

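```bash
cat > plan.py <<'E'
from h import *
from scipy.spatial.transform import Rotation as Ro
def plan(pos,R,n=5,maxmm=45,maxdeg=8.2,prn=True):
    st=arm.state();p=st["tool_pos"];q=Ro.from_quat(st["eef_rot"])
    rv=(q.inv()*R).as_rotvec();L=np.linalg.norm(pos-p);A=np.degrees(np.linalg.norm(rv))
    N=max(L*1000/maxmm,A/maxdeg,1);N=int(np.ceil(N))
    dp=[];dr=[];w=st["width"]
    for k in range(min(n,N)):
        a=q*Ro.from_rotvec(rv*k/N); d=a.inv().apply((pos-p)/N)*100
        dp.append(d.round(2).tolist());dr.append((rv/N).round(3).tolist())
    print("t",round(st["clock"],2),"pos",p.round(4),"left mm",round(L*1000,1),"deg",round(A,2),"N",N,"w",round(w,4),"F",st["force"].round(2))
    print('dp',dp);print('dr',dr)
def RfromZY(z,y):
    z=np.array(z)/np.linalg.norm(z);y=np.array(y)-np.dot(y,z)*z;y/=np.linalg.norm(y)
    return Ro.from_matrix(np.stack([np.cross(y,z),y,z],1))
mid=np.array([.5007,-.1243,.1543]);drod=np.array([-.4949,.0787,.8654])
RG=RfromZY(-drod,[-.157,-.988,0])
E
python3 - <<'E'
from plan import *
plan(mid+.08*drod,RG)
E
```

```text
t 1.1 pos [ 0.2247 -0.502   0.2307] left mm 451.0 deg 44.47 N 11 w 0.0853 F [ 0.41  0.01 -0.11]
dp [[3.39, -2.31, 0.07], [3.26, -2.48, 0.19], [3.12, -2.65, 0.3], [2.96, -2.81, 0.4], [2.79, -2.96, 0.5]]
dr [[-0.014, 0.046, 0.051], [-0.014, 0.046, 0.051], [-0.014, 0.046, 0.051], [-0.014, 0.046, 0.051], [-0.014, 0.046, 0.051]]
```

Call:
jog_arm(dp=[[3.4,-2.3,0.1],[3.3,-2.5,0.2],[3.1,-2.7,0.3],[3.0,-2.8,0.4],[2.8,-3.0,0.5]], dr=[[-0.014,0.046,0.051],[-0.014,0.046,0.051],[-0.014,0.046,0.051],[-0.014,0.046,0.051],[-0.014,0.046,0.051]], grip=[70,70,70,70,70], newtons=40)

```text
clock: 1.6
tool_pos: [0.3344, -0.3281, 0.2261]
eef_rot: [0.99, 0.071, 0.122, 0.013]
force: [0.5, 0.4, 0.4]
width: 0.0595
```

```bash
python3 - <<'E'
from plan import *
plan(mid+.08*drod,RG)
E
```

```text
t 1.6 pos [ 0.3344 -0.3281  0.2261] left mm 245.4 deg 23.24 N 6 w 0.0595 F [0.52 0.41 0.35]
dp [[2.52, -3.18, 0.53], [2.34, -3.3, 0.6], [2.15, -3.42, 0.66], [1.95, -3.53, 0.71], [1.74, -3.62, 0.76]]
dr [[-0.012, 0.046, 0.049], [-0.012, 0.046, 0.049], [-0.012, 0.046, 0.049], [-0.012, 0.046, 0.049], [-0.012, 0.046, 0.049]]
```

Call:
jog_arm(dp=[[2.5,-3.2,0.5],[2.3,-3.3,0.6],[2.2,-3.4,0.7],[2.0,-3.5,0.7],[1.7,-3.6,0.8]], dr=[[-0.012,0.046,0.049],[-0.012,0.046,0.049],[-0.012,0.046,0.049],[-0.012,0.046,0.049],[-0.012,0.046,0.049]], grip=[70,70,70,70,70])

```text
clock: 2.1
tool_pos: [0.4448, -0.1474, 0.2262]
eef_rot: [0.968, -0.059, 0.244, 0.021]
force: [1.4, -0.0, 0.2]
width: 0.0596
```

```bash
python3 - <<'E'
from plan import *
plan(mid+.08*drod,RG)
E
```

```text
t 2.1 pos [ 0.4448 -0.1474  0.2262] left mm 33.8 deg 2.64 N 1 w 0.0596 F [ 1.44 -0.02  0.23]
dp [[1.0, -3.13, 0.8]]
dr [[-0.006, 0.03, 0.035]]
```

Call:
jog_arm(dp=[[1.0,-3.1,0.8],[0,0,0]], dr=[[-0.006,0.03,0.035],[0,0,0]], grip=[70,70])

```text
clock: 2.3
tool_pos: [0.462, -0.1103, 0.2234]
eef_rot: [0.963, -0.072, 0.26, 0.019]
force: [-0.1, -0.3, 0.1]
width: 0.0598
```

```bash
python3 - <<'E'
from rod import *
from plan import *
plan(mid+.003*drod,RG,maxmm=30)
im=get_image("side");save(im,"s2",(120,270,240,440),4)
E
```

```text
t 2.3 pos [ 0.462  -0.1103  0.2234] left mm 77.4 deg 0.52 N 3 w 0.0598 F [-0.07 -0.27  0.14]
dp [[0.01, 0.27, 2.57], [0.01, 0.27, 2.57], [0.01, 0.26, 2.57]]
dr [[-0.001, -0.001, 0.003], [-0.001, -0.001, 0.003], [-0.001, -0.001, 0.003]]
```

View pics/s2.png

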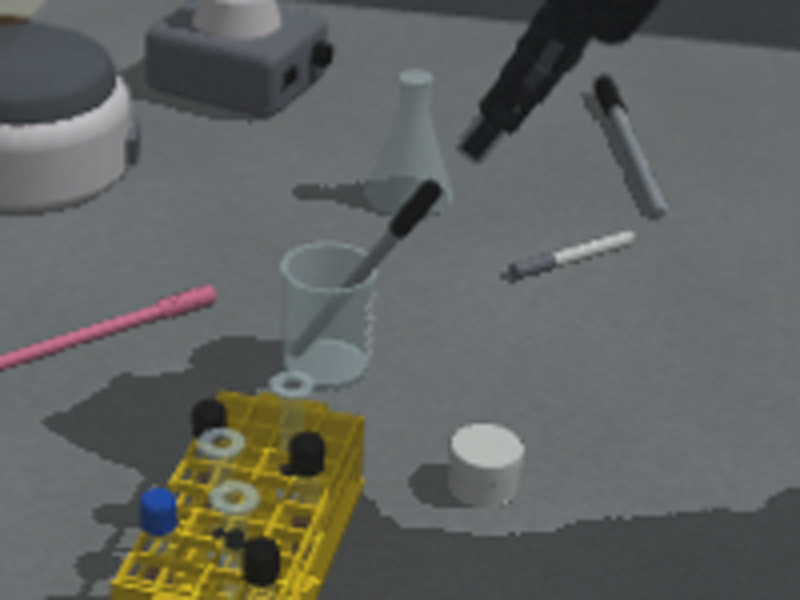

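The gripper lines up with the rod, whose handle runs from about (180, 437) to (228, 405) in this crop. Advancing along the rod.

Call:
jog_arm(dp=[[0,0.27,2.6],[0,0.27,2.6],[0,0.2,2.6]], dr=[[0,0,0.003],[0,0,0.003],[0,0,0.003]], grip=[70,70,70])

```text
clock: 2.65
tool_pos: [0.5026, -0.1314, 0.1606]
eef_rot: [0.961, -0.078, 0.265, 0.023]
force: [-0.3, -0.2, 0.1]
width: 0.06
```

```bash
python3 - <<'E'
from rod import *
from plan import *
plan(mid+.003*drod,RG,maxmm=30)
im=get_image("top");save(im,"t2",(150,250,250,400),5)
E
```

```text
t 2.65 pos [ 0.5026 -0.1314  0.1606] left mm 8.9 deg 0.85 N 1 w 0.06 F [-0.34 -0.16  0.09]
dp [[-0.58, -0.67, 0.08]]
dr [[0.005, -0.013, -0.004]]
```

View pics/t2.png

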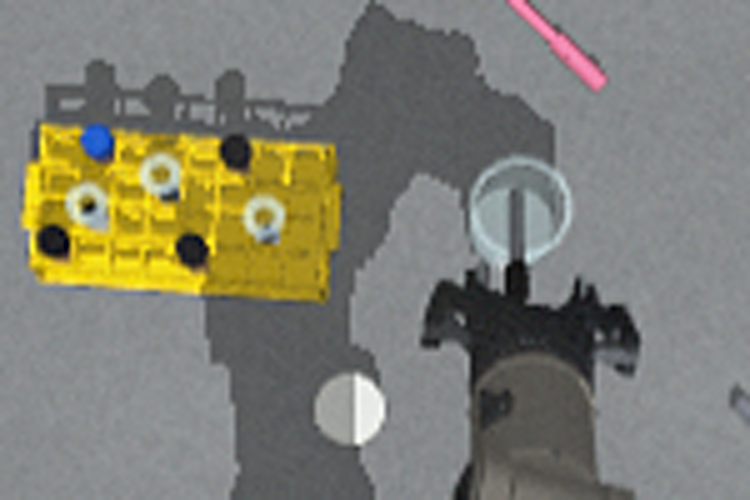

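Call:
jog_arm(dp=[[-0.6,-0.65,0.1],[0,0,0]], dr=[[0.005,-0.013,-0.004],[0,0,0]], grip=[70,70])

```text
clock: 2.9
tool_pos: [0.4965, -0.1255, 0.1509]
eef_rot: [0.964, -0.078, 0.253, 0.018]
force: [0.0, -0.4, 0.5]
width: 0.0597
```

```bash
python3 - <<'E'
from rod import *
from plan import *
plan(mid+.003*drod,RG,maxmm=30)
E
```

```text
t 2.9 pos [ 0.4965 -0.1255  0.1509] left mm 6.7 deg 0.73 N 1 w 0.0597 F [ 0.   -0.36  0.54]
dp [[0.51, -0.18, -0.4]]
dr [[-0.002, 0.011, -0.005]]
```

Call:
jog_arm(dp=[[0.5,-0.15,-0.4],[0,0,0],[0,0,0]], dr=[[0,0.008,0],[0,0,0],[0,0,0]], grip=[70,70,70])

```text
clock: 3.2
tool_pos: [0.4999, -0.1257, 0.1604]
eef_rot: [0.962, -0.079, 0.26, 0.02]
force: [-0.7, -0.3, 1.0]
width: 0.06
```

```bash
python3 - <<'E'
from rod import *
from plan import *
plan(mid+.003*drod,RG,maxmm=30)
E
```

```text
t 3.2 pos [ 0.4999 -0.1257  0.1604] left mm 3.9 deg 0.33 N 1 w 0.06 F [-0.72 -0.28  0.96]
dp [[-0.26, -0.15, 0.26]]
dr [[0.001, -0.002, -0.005]]
```

Call:
jog_arm(dp=[[-0.2,-0.1,0.2],[0,0,0]], dr=[[0,0,0],[0,0,0]], grip=[70,50])

```text
clock: 3.4
tool_pos: [0.4997, -0.1249, 0.159]
eef_rot: [0.962, -0.079, 0.261, 0.021]
force: [0.4, -0.6, 0.4]
width: 0.0468
```

```bash
python3 - <<'E'
from rod import *
from plan import *
plan(mid+.003*drod,RG,maxmm=30)
im=get_image("top");save(im,"t3",(150,250,300,400),6)
im=get_image("side");save(im,"s3",(120,220,290,420),6)
E
```

```text
t 3.4 pos [ 0.4997 -0.1249  0.159 ] left mm 2.3 deg 0.4 N 1 w 0.0468 F [ 0.42 -0.65  0.45]
dp [[-0.16, -0.08, 0.15]]
dr [[0.002, -0.004, -0.005]]
```

View pics/t3.png

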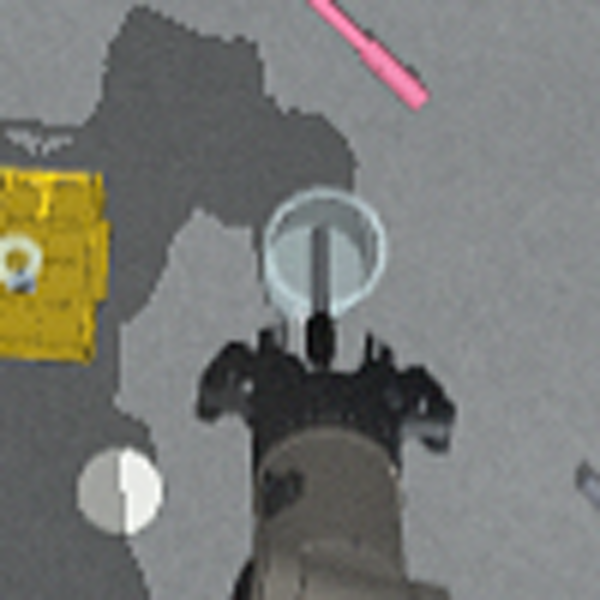

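View pics/s3.png

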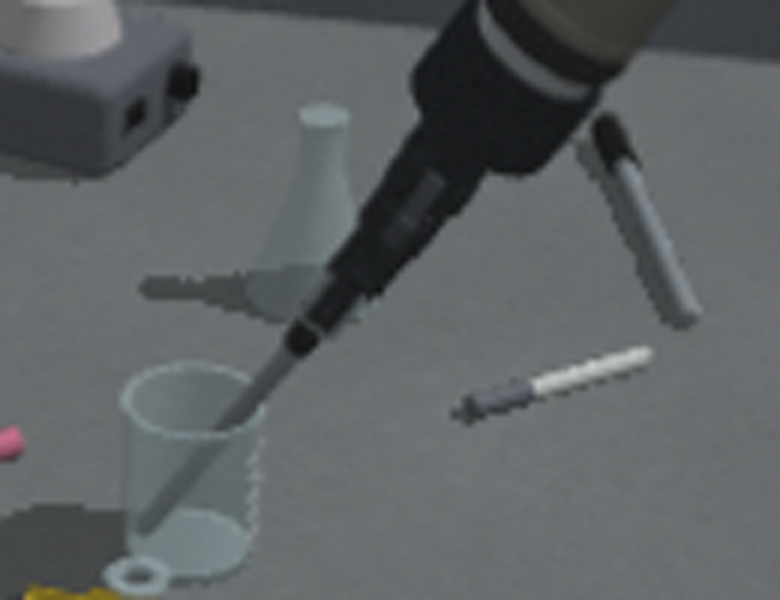

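The handle is centred between the fingers, at about (335, 320) in the top crop. The side view shows the rod coaxial with the gripper. Closing.

Call:
jog_arm(dp=[[-0.1,0,0.1],[0,0,0],[0,0,0],[0,0,0],[0,0,0]], dr=[[0,0,0],[0,0,0],[0,0,0],[0,0,0],[0,0,0]], grip=[0,0,0,0,0], newtons=90)

```text
clock: 4.0
tool_pos: [0.4997, -0.125, 0.1577]
eef_rot: [0.962, -0.079, 0.261, 0.021]
force: [-0.7, 0.3, 0.9]
width: 0.0129
```

```bash
python3 - <<'E'
from rod import *
from plan import *
st=arm.state();print(st["width"],st["force"],st["torque"],st["tool_pos"])
E
```

```text
0.012900342115283198 [-0.68425308  0.27497738  0.9079351 ] [0.0879581  0.47458971 0.00912841] [ 0.49969887 -0.12503194  0.15768941]
```

Call:
jog_arm(dp=[[0,0,-1.0],[0,0,-2.0],[0,0,-3.0]], dr=[[0,0,0],[0,0,0],[0,0,0]], grip=[0,0,0])

```text
clock: 4.3
tool_pos: [0.4671, -0.1185, 0.2058]
eef_rot: [0.963, -0.078, 0.256, 0.018]
force: [0.7, -0.9, -1.3]
width: 0.0129
```

```bash
python3 - <<'E'
from rod import *
from plan import *
st=arm.state();print(st["width"],st["force"],st["torque"],st["tool_pos"])
im=get_image("side");save(im,"s4",(120,220,290,420),6)
E
```

```text
0.012939103437786066 [ 0.73409029 -0.89191543 -1.34747106] [-0.000561    0.51542352 -0.0363517 ] [ 0.4671339  -0.11848412  0.2057806 ]
```

View pics/s4.png

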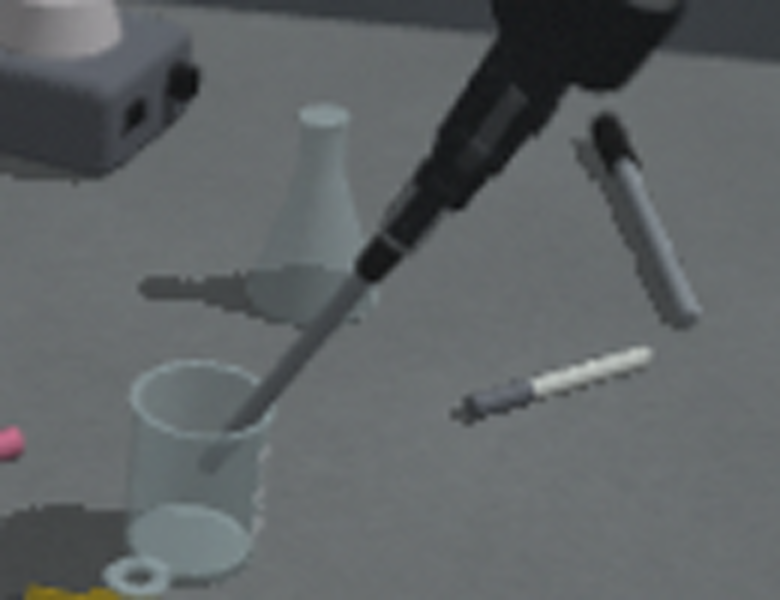

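The rod is held and coming out; the foot is at about (465, 210), still inside the beaker. The beaker moved a few mm with it, so I'll ease the rod off the rim.

Call:
jog_arm(dp=[[0.5,0,-2.0],[0.4,0,-3.0],[0.3,0,-3.0],[0,0,-2]], dr=[[0,0,0],[0,0,0],[0,0,0],[0,0,0]], grip=[0,0,0,0])

```text
clock: 4.75
tool_pos: [0.4328, -0.1161, 0.2957]
eef_rot: [0.964, -0.08, 0.254, 0.019]
force: [-0.4, -0.6, -0.4]
width: 0.0125
```

```bash
python3 - <<'E'
from rod import *
from plan import *
st=arm.state();print(st["width"],st["force"],st["torque"],st["tool_pos"])
im=get_image("side");save(im,"s5",(100,220,270,420),5)
# target: vertical above column a, rod foot ~50 mm above rim: TCP z=.111+.05+.178
plan(np.array([.5709,.172,.34]),RfromZY([0,0,-1],[-.1,-1,0]))
E
```

```text
0.012473687616066948 [-0.43038638 -0.59446702 -0.38764896] [0.0828647  0.64229473 0.02106186] [ 0.43280462 -0.11609846  0.29574343]
t 4.8 pos [ 0.4352 -0.1128  0.2978] left mm 318.3 deg 29.91 N 8 w 0.0131 F [1.77 0.69 0.12]
dp [[1.23, -3.78, 0.11], [1.26, -3.77, 0.04], [1.29, -3.76, -0.04], [1.31, -3.76, -0.12], [1.32, -3.75, -0.2]]
dr [[0.001, -0.065, -0.007], [0.001, -0.065, -0.007], [0.001, -0.065, -0.007], [0.001, -0.065, -0.007], [0.001, -0.065, -0.007]]
```

View pics/s5.png

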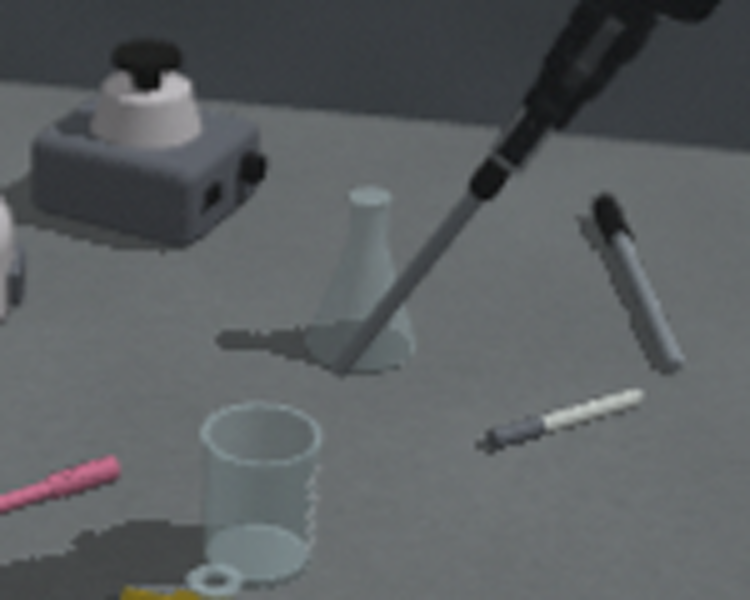

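Call:
jog_arm(dp=[[1.0,0,-1.8],[1.2,-3.7,-1.5],[1.2,-3.7,-1.2],[1.3,-3.7,-0.8],[1.3,-3.7,-0.2]], dr=[[0,-0.03,0],[0,-0.065,-0.007],[0,-0.065,-0.007],[0,-0.065,-0.007],[0,-0.065,-0.007]], grip=[0,0,0,0,0])

```text
clock: 5.3
tool_pos: [0.483, 0.0324, 0.3664]
eef_rot: [0.992, -0.067, 0.104, 0.008]
force: [-0.1, 0.3, -1.1]
width: 0.0126
```

```bash
python3 - <<'E'
from rod import *
from plan import *
plan(np.array([.5709,.172,.35]),RfromZY([0,0,-1],[-.1,-1,0]))
E
```

```text
t 5.3 pos [0.483  0.0324 0.3664] left mm 165.8 deg 12.19 N 4 w 0.0126 F [-0.06  0.34 -1.09]
dp [[1.59, -3.75, 0.75], [1.66, -3.74, 0.67], [1.72, -3.72, 0.59], [1.78, -3.71, 0.5]]
dr [[0.001, -0.052, -0.009], [0.001, -0.052, -0.009], [0.001, -0.052, -0.009], [0.001, -0.052, -0.009]]
```

Call:
jog_arm(dp=[[1.6,-3.7,0.5],[1.7,-3.7,0.5],[1.7,-3.7,0.5],[1.4,-3.0,0.4],[0,0,0]], dr=[[0,-0.052,-0.009],[0,-0.052,-0.009],[0,-0.052,-0.009],[0,-0.045,-0.008],[0,0,0]], grip=[0,0,0,0,0])

```text
clock: 5.8
tool_pos: [0.5717, 0.1743, 0.3489]
eef_rot: [0.999, -0.047, -0.004, -0.006]
force: [-0.0, 0.2, -2.2]
width: 0.0131
```

```bash
python3 - <<'E'
from rod import *
from plan import *
plan(np.array([.5709,.172,.35]),RfromZY([0,0,-1],[-.1,-1,0]))
E
```

```text
t 5.8 pos [0.5717 0.1743 0.3489] left mm 2.7 deg 0.88 N 1 w 0.0131 F [-0.05  0.18 -2.22]
dp [[-0.06, 0.24, -0.11]]
dr [[-0.011, 0.009, 0.006]]
```

Now align orientation and look.

Call:
jog_arm(dp=[[-0.1,0.2,0],[0,0,0]], dr=[[-0.011,0.009,0.006],[0,0,0]], grip=[0,0])

```text
clock: 6.0
tool_pos: [0.5705, 0.1722, 0.3461]
eef_rot: [0.999, -0.049, -0.002, -0.001]
force: [-0.9, 0.2, -1.0]
width: 0.0129
```

```bash
python3 - <<'E'
from rod import *
from plan import *
import pickle
plan(np.array([.5709,.172,.35]),RfromZY([0,0,-1],[-.1,-1,0]))
s=get_image("side");save(s,"s6",(120,280,230,370),5);t=get_image("top");save(t,"t6",(120,240,210,360),5)
pickle.dump((s,t),open("v6.pkl","wb"))
for n in("side","top"):
  for l in("rod_foot","rod_handle","column_a_mouth"):
    print(n,l,[(np.round(d["pixel"],1).tolist(),round(d["conf"],2)) for d in mark_of(l,n)])
E
```

```text
t 6.0 pos [0.5705 0.1722 0.3461] left mm 4.0 deg 0.29 N 1 w 0.0129 F [-0.91  0.22 -0.98]
dp [[0.04, 0.02, -0.39]]
dr [[-0.001, 0.005, 0.001]]
side rod_foot [([172.5, 401.9], 0.75), ([225.4, 299.0], 0.65), ([207.3, 237.6], 0.53), ([260.0, 300.3], 0.38)]
side rod_handle [([155.5, 302.0], 0.65), ([196.7, 284.0], 0.54), ([145.2, 393.3], 0.52), ([260.7, 302.4], 0.49)]
side column_a_mouth [([244.0, 299.7], 0.64)]
top rod_foot [([132.3, 331.7], 0.68), ([261.1, 432.8], 0.51)]
top rod_handle [([243.1, 493.3], 0.63)]
top column_a_mouth [([183.2, 280.3], 0.33)]
```

View pics/s6.png

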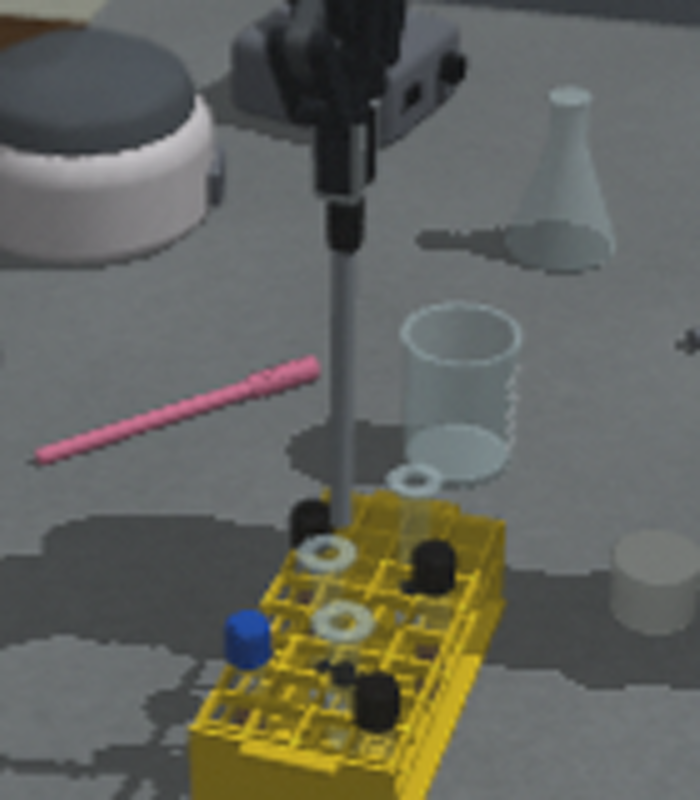

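View pics/t6.png

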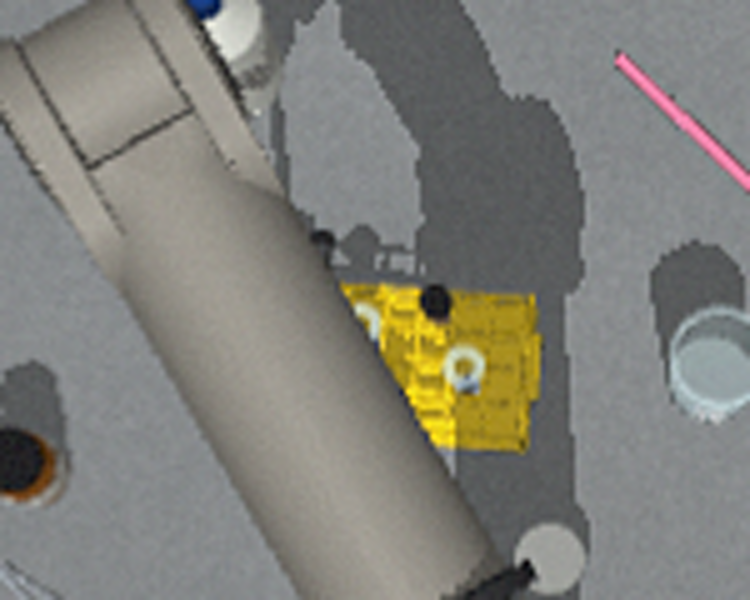

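The side view shows the rod vertical, with its foot at about (225, 298) and column_a's mouth ring at about (244, 298.6). The frit is the dark disc below it at (254, 299). The arm hides the top view, so I'll measure foot and mouth relative to each other from the side camera.

```bash
cat > meas.py <<'E'
from plan import *
from scipy.optimize import least_squares
def grab(n=6):
    ims=[get_image("side") for _ in range(n)]
    pix=np.mean([i["pixels"].astype(float) for i in ims],0)
    Z=np.stack([i["z_map"] for i in ims]);Z[Z==0]=np.nan
    z=np.nanmedian(Z,0);im=dict(ims[0]);im["pixels"]=pix.astype(np.uint8);im["z_map"]=np.nan_to_num(z);im["std"]=np.nanstd(Z,0)
    return im
E
python3 - <<'E'
from meas import *
import pickle
im=grab(6);pickle.dump(im,open("g1.pkl","wb"))
g=im["pixels"].mean(2)
print("std",np.median(im["std"][180:220,294:301]))
np.set_printoptions(linewidth=250)
print(g[176:250:3,288:312].astype(int))
print("ring");print(g[236:254,288:312].astype(int))
X=cloud(im)
print((X[236:254,288:312,2]*1000).round())
E
```

```text
std 0.0017390607
[[110 109 107 107 108 108 108  99  74  69  75  86  96 106 109 109 108 108 107 107 110 110 110 108]
 [108 108 109 108 108 108 108  98  73  69  75  86  96 104 105 105 106 106 107 109 109 109 109 109]
 [109 108 108 109 108 107 106  99  74  69  76  87  96 106 109 108 107 107 107 105 105 105 106 108]
 [110 109 109 110 109 108 108  99  74  70  75  87  99 106 108 108 109 109 108 108 107 108 129 145]
 [105 106 108 107 108 109 110 100  74  69  77  88  98 107 109 110 111 110 109 109 108 109 118 132]
 [108 109 111 126 134 114 109  91  72  70  78  88  97 106 107 108 108 109 110 109 109 109 105 104]
 [142 134 129 121 115 109 107  90  72  70  78  89  97 105 107 107 108 108 107 106 107 108 104 103]
 [ 71  71 101 104 104 107 108  90  72  70  79  90 102 108 109 110 110 110 110 109 110 110 105 103]
 [110 110 108 108 108 106 105  89  72  70  79  90 103 109 109 110 110 110 109 109 109 109 102 106]
 [107 108 109 110 110 108 108  90  73  70  80  90 100 106 107 107 107 107 108 108 108 108 102 106]
 [110 110  84  75  71  71  70  68  69  71  81  91  78  70  70  71  71  71  70  69  70  70  75
[... 4695 characters left out ...]
00. 108. 108. 108. 108. 107. 101.  34.  33.   6.   3.   4.   4.  61.  61.  54.  29.]
 [ 61.  55.  55.  56.  56.  58.  57.  98. 100. 101. 100. 100.  99.  97.  34.   4.   5.   3.   4.   5.  60.  57.   4.  34.]
 [ 59.  29.  53.  54.  54.  55.  54.  94.  95.  96.  97.  96.  97.  93.  61.  62.  61.  61.   4.  60.  60.  54.   6.  34.]
 [ 53.   5.   4.  33.  44.  47.  47.  90.  92.  93.  95.  93.  93.  90.  58.  59.  58.  58.  60.  59.  60.  59.  62.  34.]
 [  4.   4.  33.  32.  40.  43.  44.  87.  90.  91.  91.  90.  90.  87.  53.  54.  55.  55.  60.  61.  58.  59.  59.  60.]
 [  4.   4.  33.  29.  38.  40.  41.  84.  87.  87.  88.  87.  85.  85.   4.  30.  30.  52.  61.  58.  54.  55.  56.  57.]]
```

```bash
cat >> meas.py <<'E'
def ring(im,r=(238,252),c=(288,308)):
    X=cloud(im)[r[0]:r[1],c[0]:c[1]];m=(X[...,2]>.1075)&(X[...,2]<.113)
    p=X[m];h=cv2.convexHull(p[:,:2].astype(np.float32));M=cv2.moments(h)
    # pixel-based centre: hull of mask pixels
    rr,cc=np.where(m);hp=cv2.convexHull(np.stack([cc,rr],1).astype(np.int32));Mp=cv2.moments(hp)
    pc=(Mp["m01"]/Mp["m00"]+r[0],Mp["m10"]/Mp["m00"]+c[0]);z=p[:,2].mean()
    print("ring hull",M["m10"]/M["m00"],M["m01"]/M["m00"],"z",z,"minmax",p.min(0),p.max(0),"circ",cv2.minEnclosingCircle(p[:,:2].astype(np.float32)))
    print("ring pix",pc,at_z(im,*pc,z));return at_z(im,*pc,z)
def shaft(im,r,c,zr,xy,rad=.0055):
    X=cloud(im)[r[0]:r[1],c[0]:c[1]]
    m=(np.linalg.norm(X[...,:2]-np.array(xy),axis=-1)<.02)&(X[...,2]>zr[0])&(X[...,2]<zr[1])
    p=X[m]
    f=lambda v:np.hypot(p[:,0]-v[0]-v[2]*(p[:,2]-zr[0]),p[:,1]-v[1]-v[3]*(p[:,2]-zr[0]))-rad
    s=least_squares(f,[xy[0],xy[1]-.0,0,0],loss="soft_l1",f_scale=.001)
    print("shaft n",len(p),"at z",zr[0],":",s.x[:2],"slope",s.x[2:],"res",np.sqrt(np.mean(s.fun**2)),"zmin",p[:,2].min());return s.x
E
python3 - <<'E'
from meas import *
import pickle
im=pickle.load(open("g1.pkl","rb"))
ring(im)
X=cloud(im)
np.set_printoptions(linewidth=200)
print((X[216:230,290:304,2]*1000).round());print((X[200,290:304]*1000).round())
shaft(im,(150,230),(285,310),(.175,.29),(.571,.172))
shaft(im,(150,230),(285,310),(.175,.23),(.571,.172))
st=arm.state();print(st["tool_pos"],Ro.from_quat(st["eef_rot"]).as_matrix()[:,2])
E
```

```text
ring hull 0.5704974276381716 0.17383418948564558 z 0.10927626684990856 minmax [0.55592613 0.15899954 0.10750566] [0.58560596 0.18854083 0.11063177] circ ((0.5705682635307312, 0.17357037961483002), 0.015141027048230171)
ring pix (243.99328859060404, 297.9619686800895) [0.57057201 0.17464982 0.10927627]
[[ -0.  -1.  -2.  -1.  -0. 193. 195. 195. 195. 193.  -3.  -2.  -1.  -1.]
 [ -2.  -1.  -1.  -2.  -2. 191. 191. 192. 192. 190.  -2.  -3.  -2.  -2.]
 [ -1.  -2.  -1.  -2.  59. 187. 189. 190. 189. 188.  60.  -4.  -0.  -1.]
 [ -3.  -3.  -3.  -2.  60. 184. 186. 187. 186. 184.  60.  59.  60.  60.]
 [ 96.  97.  96.  96.  97. 181. 184. 184. 183. 182.  59.  60.  61.  61.]
 [ 98.  96.  96.  96.  97. 178. 181. 181. 180. 179.  55.  56.  61.  61.]
 [ 96.  97.  97.  97.  96. 176. 178. 179. 178. 176.  53.  53.  61.  56.]
 [ 96.  96.  96.  96.  96. 174. 175. 175. 176. 174.  45.  60.  59.  54.]
 [ 94.  95.  95.  95.  94.  94. 171. 172. 172.  41.  41.  60.  57.  44.]
 [ 91.  92.  92.  92.  90.  90.  59.  60.  59.  61.  61.  60.  60.  41.]
 [ 89.  90.  88.  88.  87.  86.  55.  56.  57.  58.  61.  60.  58. 
[... 156 characters left out ...]
0. 110. 109. 108. 107. 107. 108. 110. 109. 110. 109.  23.  33.  32.]]
[[ 673. -177.   -2.]
 [ 670. -179.   -3.]
 [ 667. -178.   -2.]
 [ 663. -178.   -2.]
 [ 660. -179.   -2.]
 [ 577.  176.  237.]
 [ 575.  178.  239.]
 [ 572.  178.  239.]
 [ 570.  177.  239.]
 [ 568.  175.  238.]
 [ 641. -182.   -1.]
 [ 638. -185.   -3.]
 [ 634. -183.   -1.]
 [ 631. -183.   -1.]]
shaft n 205 at z 0.175 : [0.57339868 0.17323597] slope [-0.01489856 -0.00995593] res 0.0006168846270669845 zmin 0.17508908081384433
shaft n 99 at z 0.175 : [0.57321717 0.17331773] slope [-0.00647832 -0.01519988] res 0.0005521455226646557 zmin 0.17508908081384433
[0.57130955 0.17255819 0.3468512 ] [-0.00298835  0.0014879  -0.99999443]
```

```bash
cat >> plan.py <<'E'
RI=RfromZY([-.018,-.0085,-1],[-.1,-1,0]);PI=np.array([.5713,.1748])
E
python3 - <<'E'
from plan import *
plan(np.array([*PI,.300]),RI,maxmm=16)
E
```

```text
t 6.7 pos [0.5713 0.1726 0.3469] left mm 46.9 deg 1.03 N 3 w 0.0129 F [-0.15  0.49 -1.48]
dp [[-0.0, -0.07, 1.56], [0.0, -0.08, 1.56], [0.01, -0.08, 1.56]]
dr [[-0.004, -0.005, 0.0], [-0.004, -0.005, 0.0], [-0.004, -0.005, 0.0]]
```

Call:
jog_arm(dp=[[0,-0.08,1.4],[0,-0.08,1.4],[0,-0.08,0.8],[0,0,0],[0,0,0]], dr=[[-0.004,-0.005,0],[-0.004,-0.005,0],[-0.003,-0.005,0],[0,0,0],[0,0,0]], grip=[0,0,0,0,0])

```text
clock: 7.2
tool_pos: [0.5706, 0.1751, 0.3055]
eef_rot: [0.999, -0.049, -0.012, 0.006]
force: [-0.2, -0.0, -0.5]
width: 0.013
```

```bash
python3 - <<'E'
from meas import *
plan(np.array([*PI,.300]),RI,maxmm=16)
im=grab(3);ring(im)
shaft(im,(150,245),(285,315),(.14,.26),(.571,.173))
st=arm.state();print(st["tool_pos"],Ro.from_quat(st["eef_rot"]).as_matrix()[:,2])
save(im,"s7",(170,280,250,350),6)
E
```

```text
t 7.2 pos [0.5706 0.1751 0.3055] left mm 5.6 deg 0.37 N 1 w 0.013 F [-0.23 -0.   -0.49]
dp [[0.09, 0.01, 0.55]]
dr [[0.002, 0.006, 0.002]]
ring hull 0.5706922927173037 0.17375434279330604 z 0.1091764048147784 minmax [0.55642169 0.15897836 0.10752171] [0.58563555 0.18988169 0.11095262] circ ((0.5712471008300781, 0.1744515299797058), 0.016053538769483566)
ring pix (243.96145124716554, 298.015873015873) [0.57049559 0.17438214 0.1091764 ]
shaft n 179 at z 0.14 : [0.56858549 0.1738732 ] slope [0.01344155 0.00425389] res 0.000782814788253308 zmin 0.14022180440098211
[0.57088215 0.1751568  0.30641026] [-0.02250383 -0.00920878 -0.99970434]
```

View pics/s7.png

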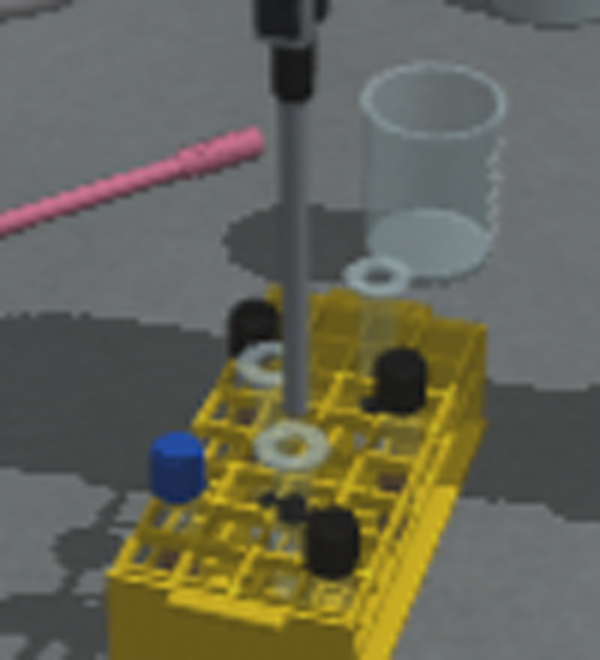

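The foot sits at about (410, 295) in the crop, just above the ring at (446, 292). A small tilt and x correction, then down to about 10 mm above the rim.

```bash
cat >> plan.py <<'E'
RI=RfromZY([-.0135,-.007,-1],[-.1,-1,0]);PI=np.array([.5714,.1752])
E
python3 - <<'E'
from plan import *
plan(np.array([*PI,.298]),RI,maxmm=16)
E
```

```text
t 7.35 pos [0.5709 0.1752 0.3064] left mm 8.4 deg 0.54 N 1 w 0.0127 F [-0.09 -0.06 -0.65]
dp [[0.07, -0.02, 0.84]]
dr [[0.003, 0.009, 0.001]]
```

Call:
jog_arm(dp=[[0.05,0,0.7],[0,0,0],[0,0,0],[0,0,0]], dr=[[0.003,0.008,0],[0,0,0],[0,0,0],[0,0,0]], grip=[0,0,0,0])

```text
clock: 7.75
tool_pos: [0.5717, 0.1752, 0.3002]
eef_rot: [0.999, -0.049, -0.005, 0.003]
force: [-0.1, -0.4, -0.7]
width: 0.0127
```

```bash
python3 - <<'E'
from meas import *
im=grab(6);ring(im)
shaft(im,(150,250),(285,315),(.13,.26),(.571,.173))
plan(np.array([*PI,.298]),RI,maxmm=16)
st=arm.state();print(st["tool_pos"],Ro.from_quat(st["eef_rot"]).as_matrix()[:,2])
save(im,"s8",(200,270,260,340),8)
E
```

```text
ring hull 0.570333556999498 0.17431894776852414 z 0.10928872203322118 minmax [0.55563661 0.1589205  0.10762564] [0.58568595 0.18834533 0.11105712] circ ((0.5705562233924866, 0.173957958817482), 0.015235399827361107)
ring pix (244.0502283105023, 298.0365296803653) [0.57034522 0.17484168 0.10928872]
shaft n 188 at z 0.13 : [0.57221568 0.17464123] slope [-0.00502846  0.00180787] res 0.0005539930109984811 zmin 0.13057434638037074
t 8.05 pos [0.5718 0.1753 0.3001] left mm 2.2 deg 0.17 N 1 w 0.013 F [-0.26 -0.08 -1.95]
dp [[-0.03, 0.01, 0.21]]
dr [[-0.001, -0.002, 0.001]]
[0.57176575 0.17525913 0.300123  ] [-0.01098419 -0.00597872 -0.9999218 ]
```

View pics/s8.png

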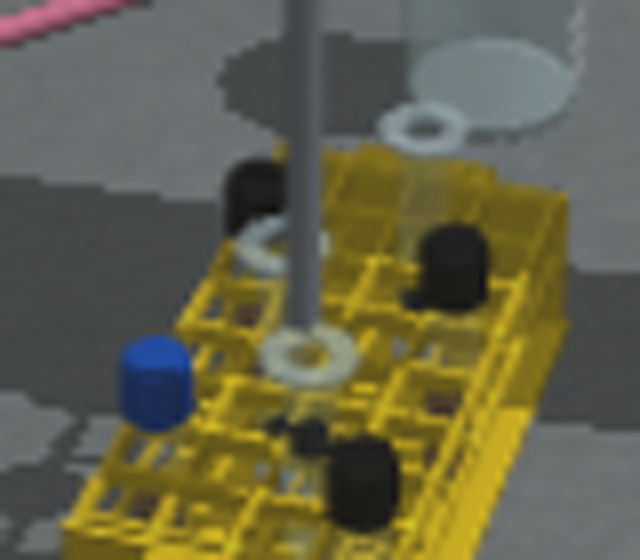

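```bash
cat >> plan.py <<'E'
RI=RfromZY([-.015,-.006,-1],[-.1,-1,0]);PI=np.array([.5710,.1751])
E
python3 - <<'E'
from plan import *
plan(np.array([*PI,.294]),RI,maxmm=16)
E
```

```text
t 8.05 pos [0.5718 0.1753 0.3001] left mm 6.2 deg 0.24 N 1 w 0.013 F [-0.26 -0.08 -1.95]
dp [[-0.07, 0.02, 0.61]]
dr [[-0.0, -0.004, 0.001]]
```

Call:
jog_arm(dp=[[-0.07,0.02,0.5],[0,0,0],[0,0,0]], dr=[[0,-0.004,0],[0,0,0],[0,0,0]], grip=[0,0,0])

```text
clock: 8.35
tool_pos: [0.5709, 0.1751, 0.2946]
eef_rot: [0.999, -0.049, -0.008, 0.003]
force: [-0.1, 0.0, -0.6]
width: 0.0131
```

```bash
python3 - <<'E'
from meas import *
im=grab(4)
shaft(im,(150,250),(285,315),(.13,.26),(.571,.173))
plan(np.array([*PI,.284]),RI,maxmm=5)
st=arm.state();print(st["tool_pos"],Ro.from_quat(st["eef_rot"]).as_matrix()[:,2])
E
```

```text
shaft n 229 at z 0.13 : [0.57047932 0.17456239] slope [0.00082812 0.00079762] res 0.0005872295368561945 zmin 0.13055049337327024
t 8.55 pos [0.571  0.1751 0.2948] left mm 10.8 deg 0.07 N 3 w 0.0128 F [ 0.96 -0.32 -0.72]
dp [[0.01, -0.0, 0.36], [0.01, -0.0, 0.36], [0.01, -0.0, 0.36]]
dr [[-0.0, 0.0, 0.0], [-0.0, 0.0, 0.0], [-0.0, 0.0, 0.0]]
[0.57097246 0.17512995 0.29475572] [-0.01523402 -0.00552789 -0.99986867]
```

Call:
jog_arm(dp=[[0.01,0,0.35],[0.01,0,0.35],[0.01,0,0.35],[0,0,0]], dr=[[0,0,0],[0,0,0],[0,0,0],[0,0,0]], grip=[0,0,0,0])

```text
clock: 8.95
tool_pos: [0.5711, 0.175, 0.2833]
eef_rot: [0.999, -0.049, -0.007, 0.003]
force: [0.8, 0.0, -0.9]
width: 0.0131
```

```bash
python3 - <<'E'
from meas import *
im=grab(3);save(im,"s9",(200,270,260,340),8)
shaft(im,(150,250),(285,315),(.13,.26),(.571,.173))
plan(np.array([*PI,.274]),RI,maxmm=5)
E
```

```text
shaft n 226 at z 0.13 : [0.57117681 0.17451473] slope [-0.00330717  0.00192085] res 0.0008914373978683599 zmin 0.13012388208324216
t 9.1 pos [0.5714 0.1752 0.2842] left mm 10.2 deg 0.1 N 3 w 0.0134 F [-0.66  0.26 -1.59]
dp [[-0.01, 0.0, 0.34], [-0.01, 0.0, 0.34], [-0.01, 0.0, 0.34]]
dr [[-0.0, -0.0, 0.0], [-0.0, -0.0, 0.0], [-0.0, -0.0, 0.0]]
```

View pics/s9.png

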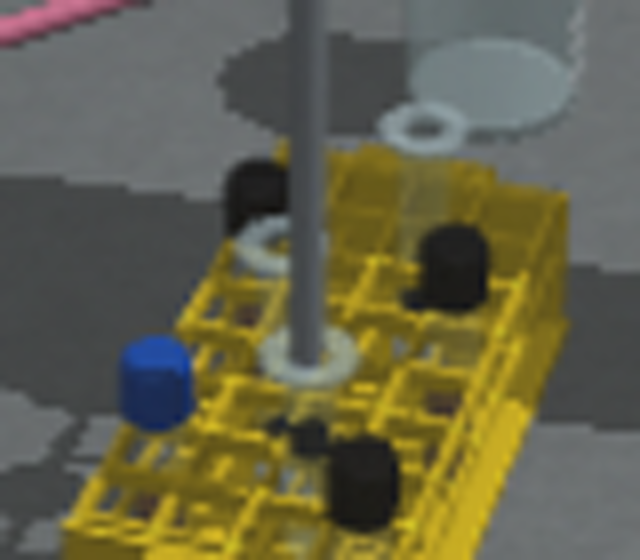

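The foot is centred in the mouth (crop: foot about (362, 308), ring (355, 308)). Lowering gently.

Call:
jog_arm(dp=[[-0.01,0,0.35],[0,0,0.35],[0,0,0.35]], dr=[[0,0,0],[0,0,0],[0,0,0]], grip=[0,0,0])

```text
clock: 9.4
tool_pos: [0.5715, 0.1752, 0.2738]
eef_rot: [0.999, -0.049, -0.006, 0.003]
force: [-0.6, -0.3, -1.4]
width: 0.0128
```

```bash
python3 - <<'E'
from meas import *
plan(np.array([*PI,.264]),RI,maxmm=5)
im=grab(3);save(im,"s10",(200,270,260,340),8)
shaft(im,(150,250),(285,315),(.13,.26),(.571,.173))
E
```

```text
t 9.4 pos [0.5715 0.1752 0.2738] left mm 9.8 deg 0.17 N 2 w 0.0128 F [-0.62 -0.29 -1.35]
dp [[-0.02, 0.0, 0.49], [-0.02, 0.0, 0.49]]
dr [[-0.001, -0.001, 0.0], [-0.001, -0.001, 0.0]]
shaft n 234 at z 0.13 : [0.57147468 0.17408628] slope [-0.00675853  0.01532891] res 0.0009989643368786122 zmin 0.13043904820157423
```

View pics/s10.png

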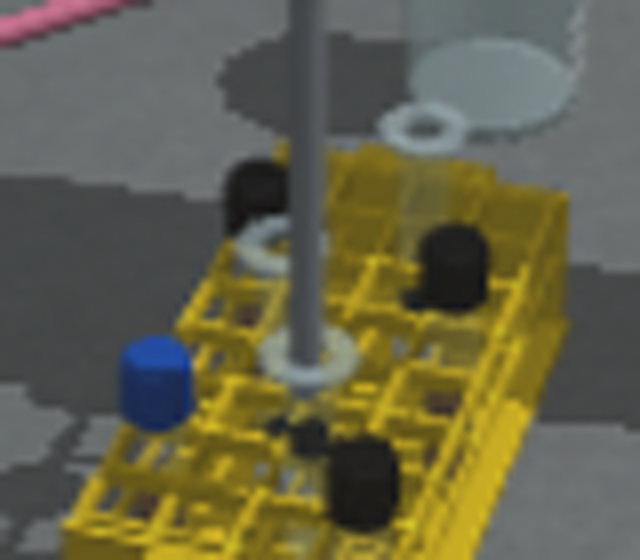

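The rod is inside the barrel with no contact force. Continuing down towards the frit.

Call:
jog_arm(dp=[[-0.02,0,0.35],[0,0,0.35],[0,0,0.35]], dr=[[-0.001,-0.001,0],[0,0,0],[0,0,0]], grip=[0,0,0])

```text
clock: 9.85
tool_pos: [0.5713, 0.1754, 0.263]
eef_rot: [0.999, -0.049, -0.006, 0.003]
force: [0.3, 0.2, -1.7]
width: 0.0131
```

```bash
python3 - <<'E'
from meas import *
plan(np.array([*PI,.254]),RI,maxmm=5)
E
```

```text
t 9.85 pos [0.5713 0.1754 0.263 ] left mm 9.1 deg 0.13 N 2 w 0.0131 F [ 0.28  0.24 -1.71]
dp [[-0.01, 0.01, 0.45], [-0.01, 0.01, 0.45]]
dr [[-0.0, -0.001, 0.0], [-0.0, -0.001, 0.0]]
```

Call:
jog_arm(dp=[[-0.02,0,0.25],[0,0,0.25],[0,0,0.25]], dr=[[0,-0.001,0],[0,0,0],[0,0,0]], grip=[0,0,0])

```text
clock: 10.15
tool_pos: [0.5711, 0.1755, 0.2552]
eef_rot: [0.999, -0.049, -0.007, 0.003]
force: [-0.4, -0.7, 3.4]
width: 0.0125
```

```bash
python3 - <<'E'
from meas import *
plan(np.array([*PI,.25]),RI,maxmm=5)
E
```

```text
t 10.15 pos [0.5711 0.1755 0.2552] left mm 5.2 deg 0.11 N 2 w 0.0125 F [-0.36 -0.69  3.44]
dp [[-0.0, 0.02, 0.26], [-0.0, 0.02, 0.26]]
dr [[-0.0, -0.001, 0.001], [-0.0, -0.001, 0.001]]
```

Contact at TCP z of about 0.256: force is about 5 N above the baseline, so the frit is moving. The stop lies between TCP z of about 0.229 and 0.207.

Call:
jog_arm(dp=[[0,0.01,0.25],[0,0,0.25],[0,0,0.25],[0,0,0.25]], dr=[[0,0,0],[0,0,0],[0,0,0],[0,0,0]], grip=[0,0,0,0])

```text
clock: 10.55
tool_pos: [0.5719, 0.1755, 0.2478]
eef_rot: [0.999, -0.05, -0.004, 0.002]
force: [-0.7, -0.1, 3.7]
width: 0.0131
```

```bash
python3 - <<'E'
from meas import *
plan(np.array([*PI,.23]),RI,maxmm=5)
E
```

```text
t 10.55 pos [0.5719 0.1755 0.2478] left mm 17.8 deg 0.36 N 4 w 0.0131 F [-0.68 -0.14  3.7 ]
dp [[-0.02, 0.01, 0.45], [-0.02, 0.01, 0.45], [-0.02, 0.01, 0.45], [-0.02, 0.01, 0.45]]
dr [[-0.001, -0.001, 0.0], [-0.001, -0.001, 0.0], [-0.001, -0.001, 0.0], [-0.001, -0.001, 0.0]]
```

Call:
jog_arm(dp=[[-0.06,0.02,0.25],[-0.02,0,0.25],[0,0,0.25],[0,0,0.25]], dr=[[-0.003,-0.006,0],[0,0,0],[0,0,0],[0,0,0]], grip=[0,0,0,0])

```text
clock: 10.95
tool_pos: [0.5718, 0.1757, 0.2381]
eef_rot: [0.999, -0.05, -0.006, 0.003]
force: [-0.0, -0.8, 5.0]
width: 0.0128
```

```bash
python3 - <<'E'
from meas import *
plan(np.array([*PI,.23]),RI,maxmm=5)
E
```

```text
t 10.95 pos [0.5718 0.1757 0.2381] left mm 8.2 deg 0.13 N 2 w 0.0128 F [-0.05 -0.82  5.04]
dp [[-0.03, 0.03, 0.41], [-0.03, 0.03, 0.41]]
dr [[-0.0, -0.001, 0.0], [-0.0, -0.001, 0.0]]
```

Call:
jog_arm(dp=[[-0.06,0.02,0.25],[0,0,0.25],[0,0,0.2]], dr=[[-0.001,-0.002,0],[0,0,0],[0,0,0]], grip=[0,0,0])

```text
clock: 11.25
tool_pos: [0.5716, 0.1758, 0.231]
eef_rot: [0.999, -0.05, -0.007, 0.003]
force: [-0.6, -1.3, 4.4]
width: 0.0127
```

Call:
jog_arm(dp=[[0,0,0.18],[0,0,0.18]], dr=[[0,0,0],[0,0,0]], grip=[0,0])

```text
clock: 11.45
tool_pos: [0.5718, 0.1757, 0.2274]
eef_rot: [0.999, -0.05, -0.006, 0.003]
force: [0.5, -1.1, 5.3]
width: 0.0128
```

Call:
jog_arm(dp=[[-0.03,0.03,0.18],[0,0,0.15]], dr=[[0,0,0],[0,0,0]], grip=[0,0])

```text
clock: 11.65
tool_pos: [0.5716, 0.1756, 0.2241]
eef_rot: [0.999, -0.05, -0.006, 0.003]
force: [-0.7, -0.9, 4.2]
width: 0.0132
```

Call:
jog_arm(dp=[[0,0,0.15],[0,0,0.15]], dr=[[0,0,0],[0,0,0]], grip=[0,0])

```text
clock: 11.85
tool_pos: [0.5716, 0.1756, 0.2211]
eef_rot: [0.999, -0.05, -0.006, 0.003]
force: [-0.6, -0.7, 5.5]
width: 0.0131
```

Call:
jog_arm(dp=[[-0.02,0.03,0.15],[0,0,0.15]], dr=[[0,0,0],[0,0,0]], grip=[0,0])

```text
clock: 12.05
tool_pos: [0.5715, 0.1755, 0.218]
eef_rot: [0.999, -0.05, -0.006, 0.003]
force: [-1.0, -1.5, 5.4]
width: 0.0128
```

Call:
jog_arm(dp=[[-0.02,0.02,0.15],[0,0,0.15]], dr=[[0,0,0],[0,0,0]], grip=[0,0])

```text
clock: 12.25
tool_pos: [0.5713, 0.1755, 0.2149]
eef_rot: [0.999, -0.05, -0.005, 0.003]
force: [-1.1, -1.9, 12.3]
width: 0.013
```

Call:
jog_arm(dp=[[0,0,0.15],[0,0,0.15]], dr=[[0,0,0],[0,0,0]], grip=[0,0])

```text
clock: 12.45
tool_pos: [0.5722, 0.1755, 0.2148]
eef_rot: [0.999, -0.05, -0.004, 0.002]
force: [-1.6, -1.8, 11.6]
width: 0.0125
```

Call:
jog_arm(dp=[[-0.05,0.02,0.18],[0,0,0.18]], dr=[[-0.001,-0.003,0],[0,0,0]], grip=[0,0])

```text
clock: 12.65
tool_pos: [0.5723, 0.1755, 0.2148]
eef_rot: [0.999, -0.05, -0.003, 0.003]
force: [-2.3, -1.0, 11.6]
width: 0.0129
```

```bash
python3 - <<'E'
from meas import *
plan(np.array([*PI,.3]),RI,maxmm=15)
im=get_image("side");save(im,"s11",(170,280,250,350),6)
E
```

```text
t 12.65 pos [0.5723 0.1755 0.2148] left mm 85.2 deg 0.49 N 6 w 0.0129 F [-2.27 -1.04 11.65]
dp [[-0.03, 0.02, -1.42], [-0.03, 0.02, -1.42], [-0.03, 0.02, -1.42], [-0.04, 0.02, -1.42], [-0.04, 0.02, -1.42]]
dr [[-0.0, -0.001, -0.0], [-0.0, -0.001, -0.0], [-0.0, -0.001, -0.0], [-0.0, -0.001, -0.0], [-0.0, -0.001, -0.0]]
```

View pics/s11.png

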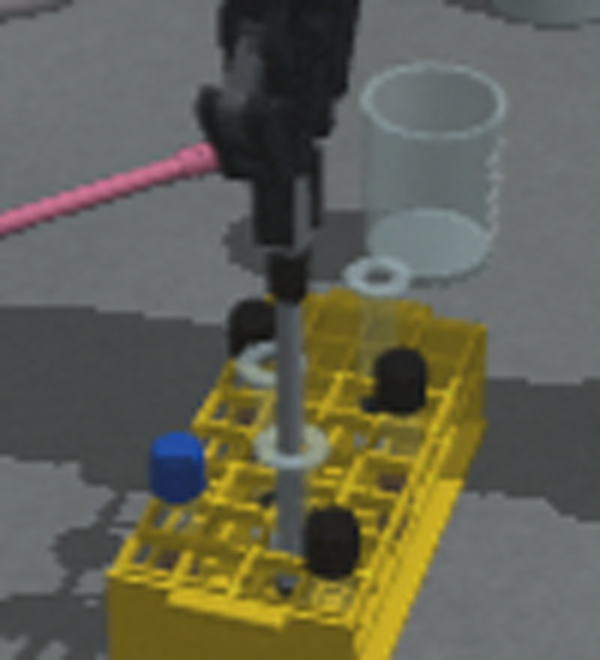

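Call:
jog_arm(dp=[[-0.06,0.0,0.22],[0,0,0.22]], dr=[[0,-0.004,0],[0,0,0]], grip=[0,0])

```text
clock: 12.9
tool_pos: [0.5725, 0.1755, 0.2148]
eef_rot: [0.999, -0.051, -0.003, 0.003]
force: [-3.3, -1.8, 12.5]
width: 0.0128
```

The stop is firm: z held at 0.2148 over four presses, about 14 N net. The image shows the frit low in the barrel at about (585, 285) in the crop. Drawing the rod out.

Call:
jog_arm(dp=[[-0.03,0.02,-0.4],[-0.04,0.02,-1.2],[-0.04,0.02,-1.5],[-0.03,0,-1.8]], dr=[[-0.001,-0.003,0],[-0.001,-0.003,0],[0,-0.002,0],[0,0,0]], grip=[0,0,0,0])

```text
clock: 13.3
tool_pos: [0.5691, 0.1742, 0.259]
eef_rot: [0.999, -0.05, -0.013, 0.005]
force: [0.7, 0.6, -2.0]
width: 0.013
```

```bash
python3 - <<'E'
from meas import *
plan(np.array([*PI,.37]),RI,maxmm=22)
E
```

```text
t 13.3 pos [0.5691 0.1742 0.259 ] left mm 111.1 deg 0.64 N 6 w 0.013 F [ 0.71  0.59 -2.  ]
dp [[-0.02, 0.0, -1.85], [-0.01, 0.0, -1.85], [-0.01, 0.0, -1.85], [-0.01, -0.0, -1.85], [-0.0, -0.0, -1.85]]
dr [[0.001, 0.002, -0.0], [0.001, 0.002, -0.0], [0.001, 0.002, -0.0], [0.001, 0.002, -0.0], [0.001, 0.002, -0.0]]
```

Call:
jog_arm(dp=[[0.05,-0.03,-1.4],[0,0,-1.8],[0,0,-2.2],[0,0,-2.5],[0,0,-2.5]], dr=[[0.002,0.005,0],[0,0.003,0],[0,0,0],[0,0,0],[0,0,0]], grip=[0,0,0,0,0])

```text
clock: 13.8
tool_pos: [0.57, 0.1742, 0.3628]
eef_rot: [0.999, -0.05, -0.014, 0.006]
force: [0.3, 0.4, -0.8]
width: 0.0131
```

```bash
python3 - <<'E'
from meas import *
st=arm.state();print(st["tool_pos"],st["force"])
im=grab(3);save(im,"s12",(130,290,240,400),5)
# beaker rim points
X=cloud(im)
m=(np.linalg.norm(X[...,:2]-np.array([.55,-.14]),axis=-1)<.09)&(X[...,2]>.06)&(X[...,2]<.12)
p=X[m];print(len(p));t=p[p[:,2]>.087];print(len(t),t.min(0),t.max(0),cv2.minEnclosingCircle(t[:,:2].astype(np.float32)))
for l in("beaker",):
    print([(np.round(d["pixel"],1).tolist(),round(d["conf"],2)) for d in mark_of(l,"side")])
t=get_image("top");save(t,"t12",(150,250,240,400),5)
print([(np.round(d["pixel"],1).tolist(),round(d["conf"],2)) for d in mark_of("beaker","top")])
E
```

```text
[0.57002114 0.17417865 0.36275168] [ 0.28436584  0.3943599  -0.75311809]
394
94 [ 0.52775989 -0.16891919  0.08700573] [ 0.59920668 -0.09678243  0.09310118] ((0.5625260472297668, -0.13389228284358978), 0.037704963237047195)
[([210.7, 320.2], 0.69)]
[([196.5, 352.9], 0.84), ([189.5, 282.9], 0.67)]
```

View pics/s12.png

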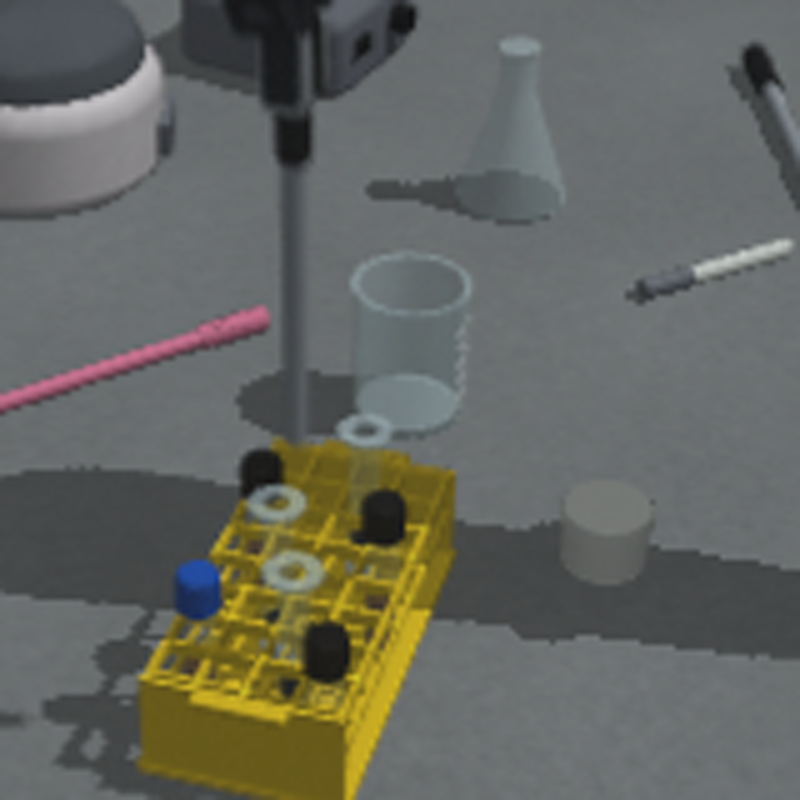

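View pics/t12.png

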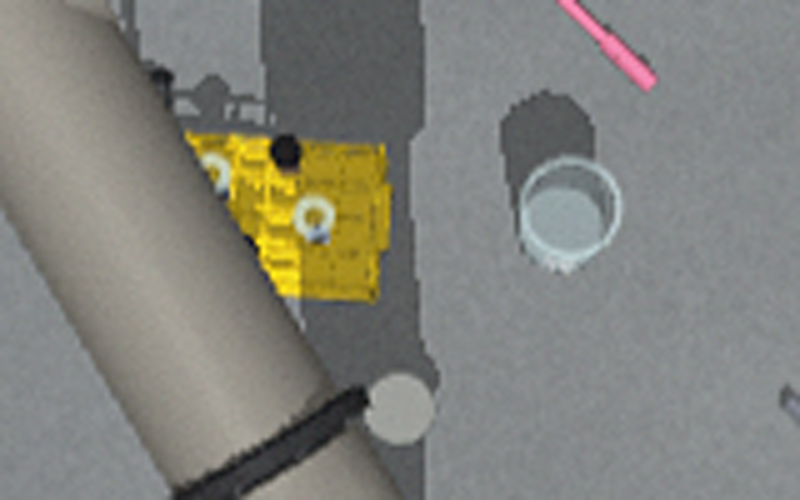

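The rod is out and the frit shows low in the barrel at about (687, 290) in the side crop; the column looks unharmed. The beaker stands upright with its rim centre at about (0.5625, -0.134). I'll return the rod with a similar lean towards the robot.

```bash
cat >> plan.py <<'E'
U=np.array([-.4226,0,.9063])
RB=RfromZY([.410,-.007,-.912],[-.05,-1,0])
FT=np.array([.584,-.133,.009])
PB=FT+.1755*U
E
python3 - <<'E'
from plan import *
print(PB)
plan(PB+.13*U,RB,maxmm=40)
E
```

```text
[ 0.5098337  -0.133       0.16805565]
t 14.1 pos [0.57   0.1741 0.3606] left mm 336.3 deg 26.01 N 9 w 0.0127 F [ 0.04 -0.81 -0.9 ]
dp [[-0.91, 3.51, 0.91], [-0.97, 3.51, 0.85], [-1.03, 3.51, 0.78], [-1.09, 3.5, 0.71], [-1.14, 3.5, 0.64]]
dr [[0.004, 0.05, -0.005], [0.004, 0.05, -0.005], [0.004, 0.05, -0.005], [0.004, 0.05, -0.005], [0.004, 0.05, -0.005]]
```

Call:
jog_arm(dp=[[-0.9,3.5,0.0],[-1.0,3.5,0.2],[-1.0,3.5,0.4],[-1.1,3.5,0.6],[-1.1,3.5,0.6]], dr=[[0.004,0.05,-0.005],[0.004,0.05,-0.005],[0.004,0.05,-0.005],[0.004,0.05,-0.005],[0.004,0.05,-0.005]], grip=[0,0,0,0,0])

```text
clock: 14.6
tool_pos: [0.5031, 0.0045, 0.3258]
eef_rot: [0.994, -0.03, 0.105, -0.0]
force: [0.4, 0.1, -0.5]
width: 0.0129
```

```bash
python3 - <<'E'
from plan import *
plan(PB+.13*U,RB,maxmm=40)
E
```

```text
t 14.6 pos [0.5031 0.0045 0.3258] left mm 151.1 deg 12.23 N 4 w 0.0129 F [ 0.42  0.07 -0.45]
dp [[-1.18, 3.51, 0.74], [-1.23, 3.51, 0.67], [-1.27, 3.5, 0.6], [-1.31, 3.5, 0.52]]
dr [[0.002, 0.053, -0.003], [0.002, 0.053, -0.003], [0.002, 0.053, -0.003], [0.002, 0.053, -0.003]]
```

Call:
jog_arm(dp=[[-1.2,3.5,0.5],[-1.2,3.5,0.5],[-1.3,3.5,0.4],[-1.0,2.8,0.3],[0,0,0]], dr=[[0.002,0.053,-0.003],[0.002,0.053,-0.003],[0.002,0.053,-0.003],[0.002,0.045,-0.003],[0,0,0]], grip=[0,0,0,0,0])

```text
clock: 15.1
tool_pos: [0.4403, -0.1375, 0.2827]
eef_rot: [0.979, -0.032, 0.201, 0.001]
force: [-0.1, 0.5, -1.9]
width: 0.013
```

```bash
python3 - <<'E'
from plan import *
plan(PB+.13*U,RB,maxmm=40)
E
```

```text
t 15.1 pos [ 0.4403 -0.1375  0.2827] left mm 15.6 deg 1.51 N 1 w 0.013 F [-0.13  0.54 -1.86]
dp [[1.44, -0.54, 0.27]]
dr [[0.008, 0.019, -0.017]]
```

Call:
jog_arm(dp=[[1.3,-0.4,0.2],[0,0,0],[0,0,0]], dr=[[0.008,0.017,-0.015],[0,0,0],[0,0,0]], grip=[0,0,0])

```text
clock: 15.4
tool_pos: [0.453, -0.1319, 0.2836]
eef_rot: [0.978, -0.023, 0.207, -0.003]
force: [0.8, -0.5, -0.7]
width: 0.0131
```

```bash
python3 - <<'E'
from meas import *
plan(PB+.13*U,RB,maxmm=40)
im=grab(2);save(im,"s13",(130,230,280,400),6)
t=get_image("top");save(t,"t13",(150,250,300,400),6)
X=cloud(im)
m=(np.linalg.norm(X[...,:2]-np.array([.5625,-.134]),axis=-1)<.045)&(X[...,2]>.087)&(X[...,2]<.094)
p=X[m];print(p.min(0),p.max(0))
st=arm.state();R=Ro.from_quat(st["eef_rot"]).as_matrix();u=-R[:,2]+np.array([-.0122,-.007,-.0057]);print("u",u,"foot",st["tool_pos"]-.1755*u)
E
```

```text
t 15.4 pos [ 0.453  -0.1319  0.2836] left mm 3.1 deg 0.37 N 1 w 0.0131 F [ 0.77 -0.52 -0.74]
dp [[0.27, 0.1, -0.13]]
dr [[-0.003, 0.006, -0.001]]
[ 0.52782533 -0.17078172  0.08702701] [ 0.59987286 -0.09734244  0.09216907]
u [-0.41825271 -0.00296011  0.90814073] foot [ 0.52652887 -0.13169113  0.12471422]meas.py:7: RuntimeWarning: All-NaN slice encountered
  z=np.nanmedian(Z,0);im=dict(ims[0]);im["pixels"]=pix.astype(np.uint8);im["z_map"]=np.nan_to_num(z);im["std"]=np.nanstd(Z,0)
  var = nanvar(a, axis=axis, dtype=dtype, out=out, ddof=ddof,
```

View pics/s13.png

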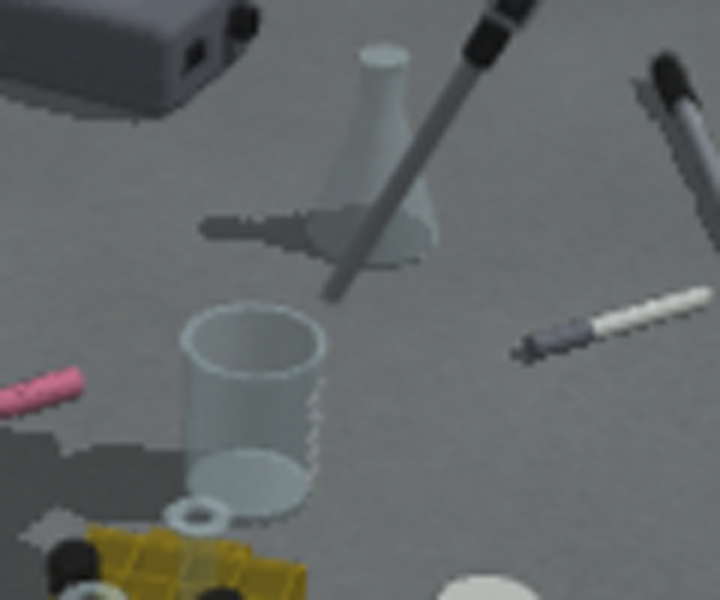

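View pics/t13.png

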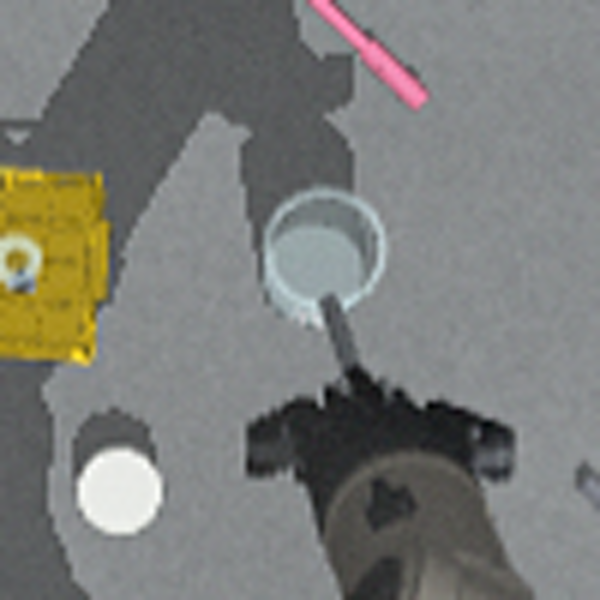

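The foot hovers just in front of and above the rim, at about (298, 332) in the side crop, and is lined up in y. Advancing along the rod in steps.

Call:
jog_arm(dp=[[0.3,0.1,0.5],[0,0,1.5],[0,0,1.5],[0,0,1.0],[0,0,0]], dr=[[-0.003,0.006,-0.001],[0,0,0],[0,0,0],[0,0,0],[0,0,0]], grip=[0,0,0,0,0])

```text
clock: 16.05
tool_pos: [0.4779, -0.1321, 0.2438]
eef_rot: [0.977, -0.021, 0.212, -0.001]
force: [-0.1, -0.0, -1.0]
width: 0.0131
```

```bash
python3 -W ignore - <<'E'
from meas import *
plan(PB+.08*U,RB,maxmm=20)
plan(PB,RB,maxmm=20)
im=grab(2);save(im,"s14",(130,230,280,400),6)
st=arm.state();R=Ro.from_quat(st["eef_rot"]).as_matrix();u=-R[:,2]+np.array([-.0122,-.007,-.0057]);f=st["tool_pos"]-.1755*u;print("u",u,"foot",f,"at rim",f+u*(.092-f[2])/u[2])
E
```

```text
t 16.05 pos [ 0.4779 -0.1321  0.2438] left mm 3.9 deg 0.41 N 1 w 0.0131 F [-0.1  -0.   -0.96]
dp [[-0.3, 0.1, 0.22]]
dr [[-0.0, -0.005, 0.005]]
t 16.05 pos [ 0.4779 -0.1321  0.2438] left mm 82.2 deg 0.41 N 5 w 0.0131 F [-0.1  -0.   -0.96]
dp [[-0.05, 0.01, 1.64], [-0.05, 0.01, 1.64], [-0.04, 0.01, 1.64], [-0.04, 0.01, 1.64], [-0.04, 0.01, 1.64]]
dr [[-0.0, -0.001, 0.001], [-0.0, -0.001, 0.001], [-0.0, -0.001, 0.001], [-0.0, -0.001, 0.001], [-0.0, -0.001, 0.001]]
u [-0.42903008  0.00142535  0.90324538] foot [ 0.55362865 -0.13290616  0.08681236] at rim [ 0.55116459 -0.13289797  0.092     ]
```

View pics/s14.png

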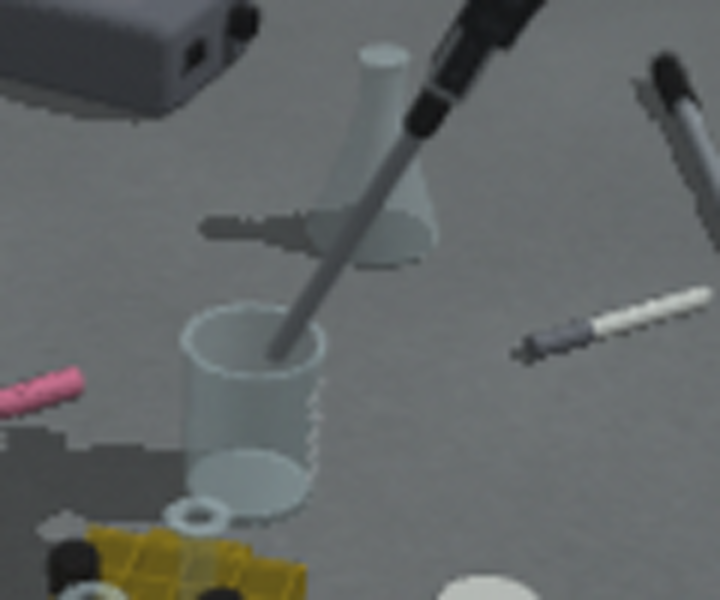

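The foot is entering the beaker mouth, at about (355, 280) in the crop.

Call:
jog_arm(dp=[[-0.3,0.1,1.2],[-0.2,0,1.5],[0,0,1.5],[0,0,0.8],[0,0,0]], dr=[[0,-0.004,0.003],[0,0,0],[0,0,0],[0,0,0],[0,0,0]], grip=[0,0,0,0,0])

```text
clock: 16.65
tool_pos: [0.4964, -0.1357, 0.1975]
eef_rot: [0.977, -0.023, 0.214, 0.001]
force: [-0.3, 0.4, -1.1]
width: 0.0128
```

```bash
python3 -W ignore - <<'E'
from meas import *
plan(PB,RB,maxmm=15)
im=grab(2);save(im,"s15",(130,230,280,400),6)
st=arm.state();R=Ro.from_quat(st["eef_rot"]).as_matrix();u=-R[:,2]+np.array([-.0122,-.007,-.0057]);f=st["tool_pos"]-.1755*u;print("u",u,"foot",f,"at rim",f+u*(.092-f[2])/u[2])
E
```

```text
t 16.65 pos [ 0.4964 -0.1357  0.1975] left mm 32.4 deg 0.53 N 3 w 0.0128 F [-0.3   0.35 -1.09]
dp [[-0.01, -0.1, 1.08], [-0.0, -0.1, 1.08], [-0.0, -0.1, 1.08]]
dr [[0.002, -0.003, 0.0], [0.002, -0.003, 0.0], [0.002, -0.003, 0.0]]
u [-0.43085278  0.0059575   0.90235394] foot [ 0.57244176 -0.13704651  0.04034337] at rim [ 0.54777694 -0.13670547  0.092     ]
```

View pics/s15.png

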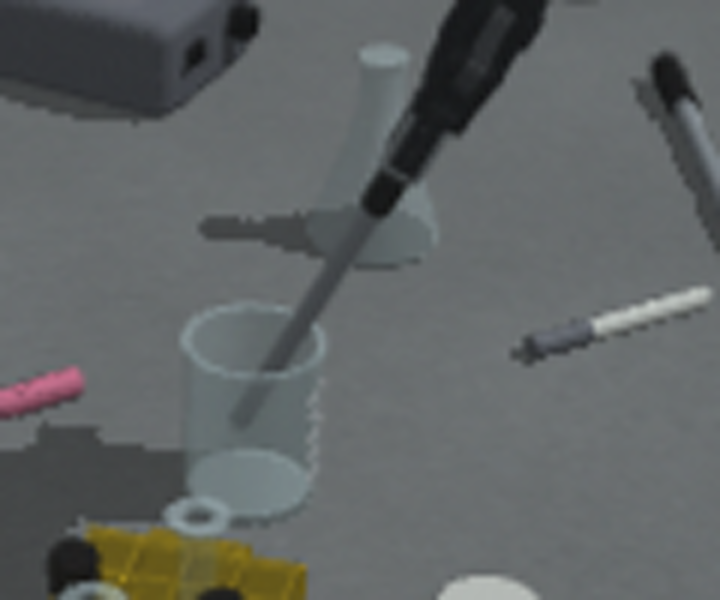

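Call:
jog_arm(dp=[[-0.2,-0.1,1.1],[-0.1,-0.1,1.0],[-0.1,-0.1,0.5],[0,0,0]], dr=[[0.002,-0.003,0],[0.002,-0.003,0],[0.002,-0.003,0],[0,0,0]], grip=[0,0,0,0])

```text
clock: 17.15
tool_pos: [0.5056, -0.1336, 0.1731]
eef_rot: [0.977, -0.023, 0.211, -0.001]
force: [0.6, 0.5, -1.6]
width: 0.0127
```

```bash
python3 -W ignore - <<'E'
from meas import *
plan(PB,RB,maxmm=15)
im=grab(2);save(im,"s16",(130,230,280,400),6)
st=arm.state();R=Ro.from_quat(st["eef_rot"]).as_matrix();u=-R[:,2]+np.array([-.0122,-.007,-.0057]);f=st["tool_pos"]-.1755*u;print("u",u,"foot",f,"at rim",f+u*(.092-f[2])/u[2])
E
```

```text
t 17.15 pos [ 0.5056 -0.1336  0.1731] left mm 6.7 deg 0.18 N 1 w 0.0127 F [ 0.58  0.5  -1.62]
dp [[0.18, -0.08, 0.64]]
dr [[0.001, -0.003, 0.0]]
u [-0.42620487  0.00175951  0.90453252] foot [ 0.58069024 -0.13425609  0.01522761] at rim [ 0.54451601 -0.13410675  0.092     ]
```

View pics/s16.png

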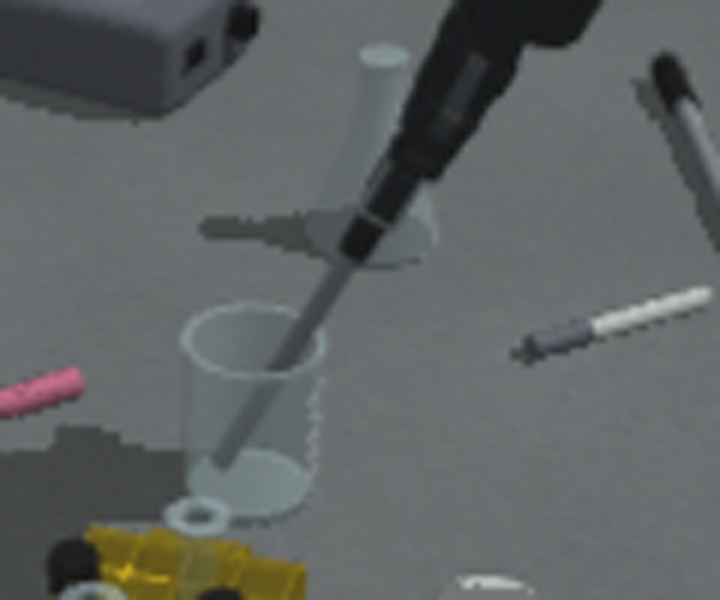

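Call:
jog_arm(dp=[[0.0,0,0.35],[0,0,0.2],[0,0,0.1]], dr=[[0,0,0],[0,0,0],[0,0,0]], grip=[0,0,0])

```text
clock: 17.55
tool_pos: [0.5093, -0.1344, 0.1686]
eef_rot: [0.977, -0.023, 0.213, -0.0]
force: [-0.2, -0.5, -0.6]
width: 0.013
```

```bash
python3 -W ignore - <<'E'
from meas import *
st=arm.state();print(st["force"]);R=Ro.from_quat(st["eef_rot"]).as_matrix();u=-R[:,2]+np.array([-.0122,-.007,-.0057]);f=st["tool_pos"]-.1755*u;print("u",u,"foot",f,"at rim",f+u*(.092-f[2])/u[2])
E
```

```text
[-0.15402038 -0.49457173 -0.57087896]
u [-0.42776822  0.00282988  0.90380889] foot [ 0.58437755 -0.13490823  0.00996136] at rim [ 0.54554907 -0.13465136  0.092     ]
```

Call:
jog_arm(dp=[[-0.35,0,0.1],[-0.1,0,0.1],[0,0,0]], dr=[[0,0.02,0],[0,0.02,0],[0,0,0]], grip=[0,0,0])

```text
clock: 17.85
tool_pos: [0.5066, -0.1342, 0.1651]
eef_rot: [0.972, -0.023, 0.233, 0.001]
force: [-0.6, 0.5, -0.6]
width: 0.0126
```

```bash
python3 -W ignore - <<'E'
from meas import *
im=get_image("side");save(im,"s17",(130,230,280,400),6)
st=arm.state();print(st["force"],st["torque"]);R=Ro.from_quat(st["eef_rot"]).as_matrix();u=-R[:,2]+np.array([-.0122,-.007,-.0057]);f=st["tool_pos"]-.1755*u;print("u",u,"foot",f,"at rim",f+u*(.092-f[2])/u[2])
E
```

```text
[ 0.2041456  -0.18566022 -1.67334027] [-0.00116646  0.65131301 -0.0440847 ]
u [-0.4659822   0.00492507  0.88533283] foot [ 0.58875186 -0.13518054  0.00999892] at rim [ 0.54559177 -0.13472437  0.092     ]
```

View pics/s17.png

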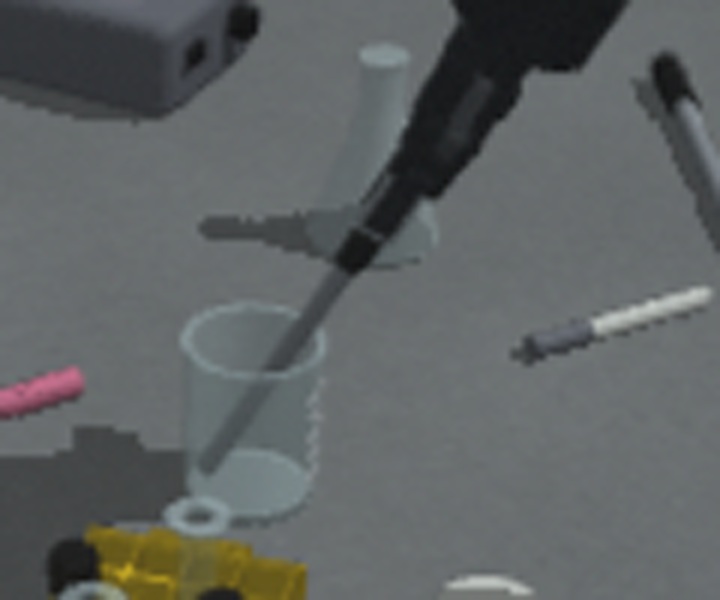

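Call:
jog_arm(dp=[[-0.4,0,0],[-0.1,0,0],[0,0,0]], dr=[[0,0,0],[0,0,0],[0,0,0]], grip=[0,0,0])

```text
clock: 18.2
tool_pos: [0.503, -0.1343, 0.1637]
eef_rot: [0.972, -0.023, 0.234, 0.001]
force: [0.1, 0.0, -1.2]
width: 0.0127
```

```bash
python3 -W ignore - <<'E'
from meas import *
st=arm.state();print(st["force"],st["torque"]);R=Ro.from_quat(st["eef_rot"]).as_matrix();u=-R[:,2]+np.array([-.0122,-.007,-.0057]);f=st["tool_pos"]-.1755*u;print("u",u,"foot",f,"at rim",f+u*(.092-f[2])/u[2])
E
```

```text
[ 0.14314312  0.04103107 -1.22650154] [ 0.01822943  0.64492022 -0.00532484]
u [-0.46676494  0.00533967  0.88492812] foot [ 0.58494969 -0.13521598  0.00844137] at rim [ 0.54087579 -0.13471179  0.092     ]
```

Now I release, opening moderately.

Call:
jog_arm(dp=[[0,0,0],[0,0,0],[0,0,0],[0,0,0],[0,0,0]], dr=[[0,0,0],[0,0,0],[0,0,0],[0,0,0],[0,0,0]], grip=[20,30,45,60,60])

```text
clock: 18.7
tool_pos: [0.5052, -0.1349, 0.1659]
eef_rot: [0.971, -0.023, 0.236, 0.002]
force: [0.2, 0.8, -0.5]
width: 0.0508
```

```bash
python3 -W ignore - <<'E'
from meas import *
im=get_image("side");save(im,"s18",(130,230,280,400),6)
im=get_image("top");save(im,"t18",(150,250,300,400),6)
print(arm.state()["width"],arm.state()["force"])
E
```

```text
0.051367387107277916 [ 0.16239351 -0.7007884  -0.4932908 ]
```

View pics/s18.png

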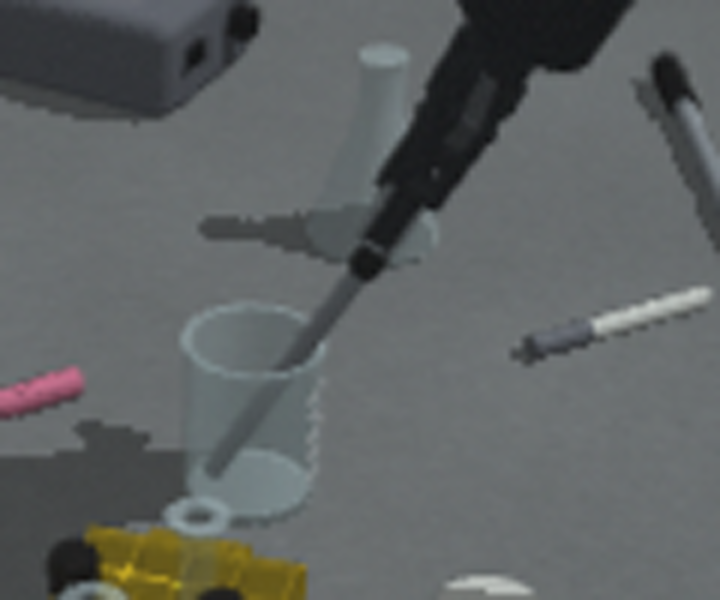

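View pics/t18.png

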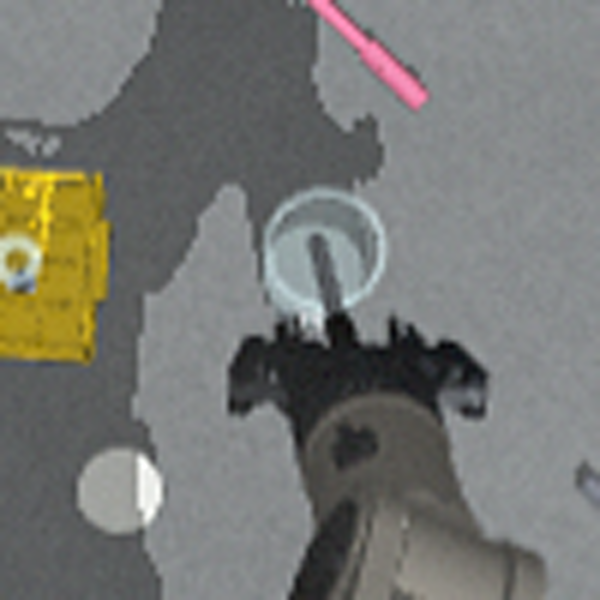

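The rod has settled against the near rim, with its foot inside at about (470, 212) in the side crop and clear of both fingers. Retreating along the tool axis.

Call:
jog_arm(dp=[[0,0,-1.5],[0,0,-2.5],[0,0,-3.0],[0,0,-3.5],[0,0,-3.5]], dr=[[0,0,0],[0,0,0],[0,0,0],[0,0,0],[0,0,0]], grip=[60,60,60,60,60])

```text
clock: 19.3
tool_pos: [0.4368, -0.1306, 0.2882]
eef_rot: [0.973, -0.022, 0.231, -0.002]
force: [0.3, 0.4, -0.3]
width: 0.0515
```

Call:
jog_arm(dp=[[0,3.5,-3.0],[0,4,-2.0],[0,4,0],[0,3,0],[0,0,0]], dr=[[0,0,0],[0,0,0],[0,0,0],[0,0,0],[0,0,0]], grip=[60,60,60,60,60])

```text
clock: 19.8
tool_pos: [0.408, -0.2817, 0.342]
eef_rot: [0.971, -0.019, 0.236, 0.005]
force: [-0.3, -0.4, -1.3]
width: 0.0512
```

```bash
python3 -W ignore - <<'E'
from meas import *
im=get_image("side");save(im,"s19",(120,290,230,430),4)
im=get_image("top");save(im,"t19",(130,270,200,400),4)
print(arm.state()["tool_pos"],arm.state()["force"])
E
```

```text
[ 0.4090939  -0.27677     0.34160784] [ 0.57104145  0.8945951  -0.58646598]
```

View pics/s19.png

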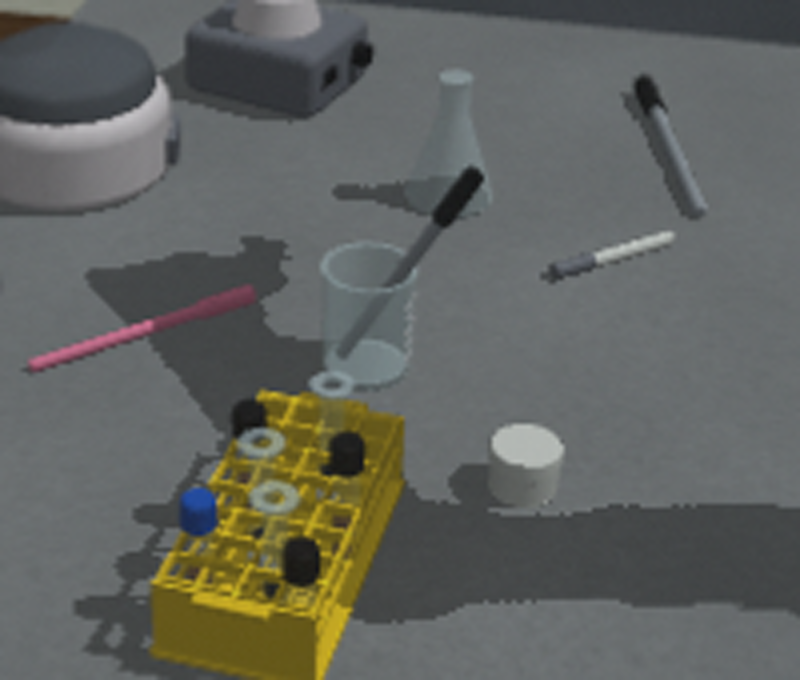

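View pics/t19.png

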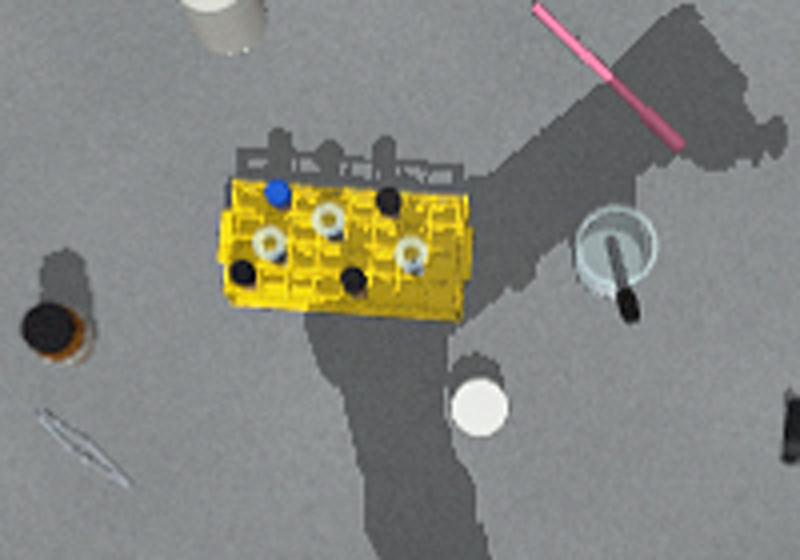

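The rod leans in the upright beaker, foot down, with the handle towards the robot. The dark disc is gone from column_a's mouth, and everything else is where it was. Settling, then handing in.

Call:
jog_arm(dp=[[0,0,0],[0,0,0],[0,0,0]], dr=[[0,0,0],[0,0,0],[0,0,0]], grip=[60,60,60])

```text
clock: 20.2
tool_pos: [0.4101, -0.2721, 0.341]
eef_rot: [0.972, -0.013, 0.236, 0.002]
force: [0.7, -0.0, 0.3]
width: 0.0515
```

```bash
python3 - <<'E'
from h import *
print(arm.close_job(),arm.state()["clock"])
E
```

```text
the job is handed in; nothing more can be done
the job is handed in; nothing more can be done
```

I took the rod from the beaker and pushed the high frit in column_a down to a firm stop. I then put the rod back in the beaker, foot down, and handed the job in at about 20 s.

- **Push:** the frit dragged at about 5–6 N on the way down. The resistance then rose sharply to about 13–14 N net, and the depth did not change over four presses. The frit's upper face was then about 71–72 mm below the rim, within the stated range. The force readings never showed more than about 14 N net, but I read them only at the end of each move.
- **Last pictures:** the dark frit is gone from the mouth and sits low in the barrel. The rod leans over the rim on the robot's side, the beaker is upright, and the rest of the scene looks unmoved. The gripper was clear of everything.
- **Disagreements:** the beaker slid about 4 mm while I was pulling the rod out. It stayed upright, and I did not move it back. The rod's lean points a little more sideways than it did at the start. The gripper read about 13 mm on the 16 mm handle, but the pictures showed the rod held straight and not slipping.

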